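# Set up a shelf-sample display: stack, clamp, aim the sign

## Robot

A 6-joint arm with a two-finger parallel gripper is mounted at the origin on the work surface. World frame = base frame: x ahead of the robot, y to its left, z up, the work surface at z = 0. Lengths are in m, angles in rad, forces in N, time in s.
With the tool pointing down it reaches from about 0.35 to 0.775 m from the base axis. Payload 5.5 kg.
Tool frame: the origin (TCP) lies midway between the tips of the shut fingers; the grasp point (between the pads) lies 19 mm behind it; z points along the fingers, y is the line along which they close (so a half turn about z gives the same grasp; the last joint's range is limited). The gripper opens to 85 mm and grips with 20 to 120 N. Pads are 22 mm wide; open, the fingers measure 114 mm over their backs; the gripper's body (76 mm by 85 mm) begins 54 mm behind the grasp point. The pads swing forward as they close: fully open they stand 13 mm farther back than shut.
Start: joints at [-1.481, 0.313, 0.046, 1.304, 0, 1.431], TCP at [0.131, -0.56, 0.231] pointing down, gripper open.
Joint ranges: [-2.76, 2.76], [-0.86, 1.69], [-1.03, 1.26], [-2.2, 2.34], [-1.47, 1.5], [-3.14, 3.14]. Speed limits (rad/s): [2.57, 2.57, 3.14, 3.14, 3.14, 3.14].

## Interface

Orientations are given as a unit quaternion [w, x, y, z].
In Python, from workcell import telemetry, imaging, env gives the robot as it stands. The module is installed in compiled form; this text tells all that it offers.
- The arm moves only by the tool step_arm, never from a script. Its argument "moves" is a list of rows, each a list of 3 entries, a list of its own where there are three numbers: the shift along the tool's x, y, z in mm, then the turn, a rotation vector about the tool's x, y, z in rad, then the finger opening in mm, from 0 to 85.4. A call has 1 to 8 rows; each row is the pose to reach, as a shift and turn from the pose commanded when the call began, along the tool's axes at that moment; what a row does not reach only later rows make up. A row lasts 1/12 s, in which the tool goes at most 41.7 mm and 7.16 degrees, less where a joint would pass 70% of its speed; a pose out of reach is approached as far as the arm can. A call with a gripper value outside its range is refused whole. The fingers move at their own pace and stop on an object; "grip_force" is the grip in N (left out, the last holds). Time passes only in rows, so rows that repeat a pose let the fingers close. It gives the time, the measured TCP pose, the force, the opening and the grip force at its end, in the units of the state.
- telemetry.get_state(): the state, without advancing time (a new reading comes with each control period).
- imaging.read_camera(name): name is "scene" or "top" or "wrist"; returns the picture (384x512x3 uint8, red, green, blue); there is no depth.
- imaging.camera_params(name): a dict with "camera_matrix" (3x3 intrinsics, pixels), "pose" (4x4, takes a point from camera to world coordinates). Camera axes: x right, y up, looking along -z (the intrinsics and any distortion apply to the point x, -y, -z); pixel columns grow to the right and rows downward; lengths in m; the calibration is good to about 2 mm. A picture is of the moment at which its call begins: read the wrist's pose just before it. camera_params takes no time and is no camera call; for the wrist camera it gives the pose at the moment of the call.
- env.hand_in(): hands the job in; it is judged then, once.
The state is a dict: "clock": time; "joint_pos": joint angles; "qvel": joint speeds; "tau": joint torques, N m; "tcp_pos": TCP position; "orientation": TCP orientation; "wrist_force": force on the tool from outside, world axes, zero at the start; "ft_torque": the same for the moment, N m; "finger_gap": finger opening in m; "grip_force": force on a finger pad.
Only numpy, scipy, OpenCV 4.12 (cv2) and the standard library are available. Lean on these libraries where they do the work, as an engineer would, in place of code of your own. Each camera call takes 0.05 s, during which the arm holds its last target. There are 200 camera calls.

## Task

Set up the shelf-sample display: stack all the loose wooden sample boards squarely on the seat of the plywood stand, their ends under the clamp, then turn the clamp's knob clockwise until its pad just touches the top board and add a quarter turn more. Also swivel the little sign to stand square to the stand (facing the aisle, away from the robot, just as the stand points) and lean it back 30 degrees from upright; leave the other goods on the bench alone.

Things in the scene. Friction and masses are not known exactly. Their poses are not given: they have to be found in the camera images.
- board1: loose flat sample board of brown wood, 170 x 50 x 10 mm, 50 to 100 g, lying flat; all four are alike and two to four of them are present (None if absent). Origin: centre of its underside; x along its length, y across its width, z up
- board2: loose flat sample board of brown wood, 170 x 50 x 10 mm, 50 to 100 g, lying flat; all four are alike and two to four of them are present (None if absent). Origin: centre of its underside; x along its length, y across its width, z up
- board3: loose flat sample board of brown wood, 170 x 50 x 10 mm, 50 to 100 g, lying flat; all four are alike and two to four of them are present (None if absent). Origin: centre of its underside; x along its length, y across its width, z up
- board4: loose flat sample board of brown wood, 170 x 50 x 10 mm, 50 to 100 g, lying flat; all four are alike and two to four of them are present (None if absent). Origin: centre of its underside; x along its length, y across its width, z up
- stand: fixed sample stand: plywood base 260 (x) x 100 (y) x 20 mm with a steel C-clamp frame at its +x (far) end: a 30 x 36 mm column 100 mm to +x of the origin and a 36 mm wide arm, 112 to 134 mm above the bench, reaching back to 12 mm to +x of the origin. Origin: centre of the base's underside; x along it, z up. Boards go in level from the -x side, between the pins and below the pad
- seat (a point): where the boards belong: point on the top of the base plate, 35 mm to -x of the stand's origin and 20 mm above the bench; axes as the stand's. A stacked board has its underside centre above this point, its length along the stand's x; its +x end then reaches 17 mm past the clamp's axis. Place each within about 10 mm
- pins (a point): midpoint, at the height of their tops (66 mm above the bench), of four upright steel guide pins of radius 4 mm on the base: one pair 27.5 mm to -x and one 27.5 mm to +x of this point, each 33 mm to either side of the midline, leaving 58 mm between for the 50 mm boards. Axes as the stand's; 12.5 mm to +x of the stand's origin
- knob_grip (a point): point to grip on the clamp knob: on the screw's vertical axis (33 mm to +x and 0 in y of the stand's origin). The knob is a black upright bar 52 mm long (its own x), 14 mm thick (its own y) and 30 mm tall; this point is 9 mm below its top and 21 mm above its lower edge, below which is a hub of 9 mm radius. About 219 mm above the bench when fully unscrewed; it sinks with the screw
- knob (a joint): turn of the clamp knob, rad: 0 fully unscrewed, grows clockwise seen from above, stop at 13.6. Clockwise lowers knob, screw and pad together by 24 mm per full turn (quick thread, does not slip back; friction 0.06 N m)
- pad_face (a point): centre of the underside of the clamp's round rubber pad (radius 16 mm), below the knob on the same axis; 80 mm above the bench when fully unscrewed. It moves down with the screw until it rests on a board
- pad (a joint): how far the sprung pad has been pushed up into its screw, m: 0 while the pad hangs free, then grows by 24 mm per full turn after touching, so 0.006 a quarter turn past touch; spring 1000 N/m, stop at 0.014
- sign_swivel (a joint): swivel of the sign on its fixed post, rad: counter-clockwise seen from above, 0 when the sign's axes are those of its base; range +-1.3, stays where left (friction 0.12 N m)
- sign_tilt (a joint): lean of the sign, rad: 0 upright, positive = top leaned back (away from the printed face, towards the robot), range -0.35 to 1.1, stays where left (friction 0.16 N m)
- sign_hinge (a point): centre of the sign's horizontal tilt hinge, on top of the post, straight above the swivel axis, 110 mm above the bench. Its axes swivel but do not tilt: x the way the sign faces, y along the hinge, z up
- sign_top (a point): middle of the sign's top edge, 110 mm from the hinge. The sign is an aluminium-framed panel 130 mm wide (y), 10 mm thick (x) and 110 mm tall (z), printed on its +x face, which is turned to the aisle beyond the bench; axes tilt and swivel with the panel
- sign_base: fixed foot of the sign: dark steel disc of radius 50 mm, 12 mm high, with a post of radius 10 mm. Origin: centre of its underside
- gift_box: bystander: lidded cardboard box 130 x 160 x 90 mm; origin: centre of its underside
- tape: bystander: roll of tape lying flat, 90 mm across, 24 mm high; origin: centre of its underside
- tin: bystander: tin 64 mm across, 100 mm tall; origin: centre of its underside
- tags: bystander: pack of paper tags 100 x 65 x 18 mm; origin: centre of its underside
There are look-alikes about, which are no part of the job. What is shaped like the board1 but pink is not meant. Leave any red look-alike of the sign_base alone.

How it is judged:
By the outcome, as a careful person would: the job done as asked, in the order asked, and still so for the second after the job is handed in, with the robot touching nothing.
Of board1, board2, board3, board4 only 2 to 4 are there at a start; the rules pass over those that are not, and their reading is None.
At some moment in a run one of board1, board2, board3, board4 may be knocked a few centimetres aside while the robot is not near it.
Once in a run the grip may slacken for a moment while it holds something.
It also fails if it takes over 210 s, if anything falls off the work surface, if the arm or the gripper's body presses on something with over 40 N, if the wrist force passes 120 N, or if a joint passes its speed limit or range.

## Working session

There is one attempt and no reset: what is moved stays moved. The work goes in short steps, Python scripts to look and compute and a tool call to move; the robot and the scene stay as the last step left them, time stands still between calls to the robot, and variables do not carry over. Pictures are saved under pics/ and viewed, at most 14 in all, crops included, and the job is handed in when it is done.

Besides the shell and the picture viewer there is one more tool, called after "Request:" by a JSON object that holds its "method" and its "body". step_arm: Moves the arm, as the interface text tells. Its arguments: {"type":"object","properties":{"moves":{"type":"array"},"grip_force":{"type":"number"}},"required":["moves"]}

```bash
mkdir -p pics
cat > h.py <<'E'
import numpy as np, cv2
from workcell import telemetry, imaging, env
def snap(n,f):
    p=imaging.camera_params(n); im=imaging.read_camera(n)
    np.savez('pics/'+f+'.npz',im=im,K=p['camera_matrix'],P=p['pose'],**({'d':p['distortion']} if 'distortion' in p else {}))
    cv2.imwrite('pics/'+f+'.png',im[:,:,::-1]); return im,p
def ray(uv,f,z):
    d=np.load('pics/'+f+'.npz'); K,P=d['K'],d['P']; uv=np.atleast_2d(np.array(uv,float))
    c=np.c_[(uv[:,0]-K[0,2])/K[0,0],-(uv[:,1]-K[1,2])/K[1,1],-np.ones(len(uv))]
    w=c@P[:3,:3].T; o=P[:3,3]; return o+w*((z-o[2])/w[:,2])[:,None]
def proj(X,f):
    d=np.load('pics/'+f+'.npz'); K,P=d['K'],d['P']; X=np.atleast_2d(X)
    c=(X-P[:3,3])@P[:3,:3]; return np.c_[K[0,2]+K[0,0]*c[:,0]/-c[:,2],K[1,2]+K[1,1]*c[:,1]/c[:,2]]
E
python3 - <<'E'
from h import *
for n in('top','scene'):
    im,p=snap(n,n+'0'); print(n,p)
print(telemetry.get_state())
E
```

```text
top {'camera_matrix': array([[427.28118503,   0.        , 252.30282955],
       [  0.        , 427.28118503, 189.57595238],
       [  0.        ,   0.        ,   1.        ]]), 'pose': array([[-1.86989743e-05,  9.96977745e-01, -7.76876858e-02,
         3.92578983e-01],
       [-9.99934940e-01, -9.04811494e-04, -1.13709033e-02,
        -8.98234109e-03],
       [-1.14068303e-02,  7.76824188e-02,  9.96912898e-01,
         1.62425380e+00],
       [ 0.00000000e+00,  0.00000000e+00,  0.00000000e+00,
         1.00000000e+00]])}
scene {'camera_matrix': array([[386.53417364,   0.        , 252.44045815],
       [  0.        , 386.53417364, 189.24396557],
       [  0.        ,   0.        ,   1.        ]]), 'pose': array([[ 0.09942539, -0.79863734,  0.59354275,  1.17384624],
       [ 0.99488259,  0.0690097 , -0.07379901, -0.11120242],
       [ 0.01797844,  0.59784285,  0.8014117 ,  1.10706714],
       [ 0.        ,  0.        ,  0.        ,  1.        ]])}
{'clock': 0.1, 'joint_pos': array([-1.48058112e+00,  3.13938395e-01,  4.50977339e-02,  1.30358213e+00,
       -3.42049796e-06,  1.43116560e+00]), 'qvel': array([ 0.00107695, -0.00208787,  0.0034915 ,  0.00226353,  0.00037862,
        0.0007566 ]), 'tau': array([ 2.22561466e-03, -4.81724238e+01,  2.99245119e+01,  1.28438906e-02,
       -2.06333248e-04, -1.21385632e-06]), 'tcp_pos': array([ 0.13093276, -0.55943737,  0.23049268]), 'orientation': array([-8.13025302e-04,  9.93403292e-01,  1.14670130e-01,  1.83813513e-05]), 'wrist_force': array([1.00592876, 0.18461105, 0.37200337]), 'ft_torque': array([ 0.01450212, -0.0234006 , -0.03233727]), 'grip_force': 0.0, 'finger_gap': 0.08565510678448705}
```

```bash
cd pics; python3 -c "
import cv2
for n in('top0','scene0'):
    a=cv2.imread(n+'.png'); cv2.imwrite(n+'b.png',cv2.resize(a,(800,600),interpolation=cv2.INTER_CUBIC))"
```

```text
(no output)
```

View pics/top0b.png

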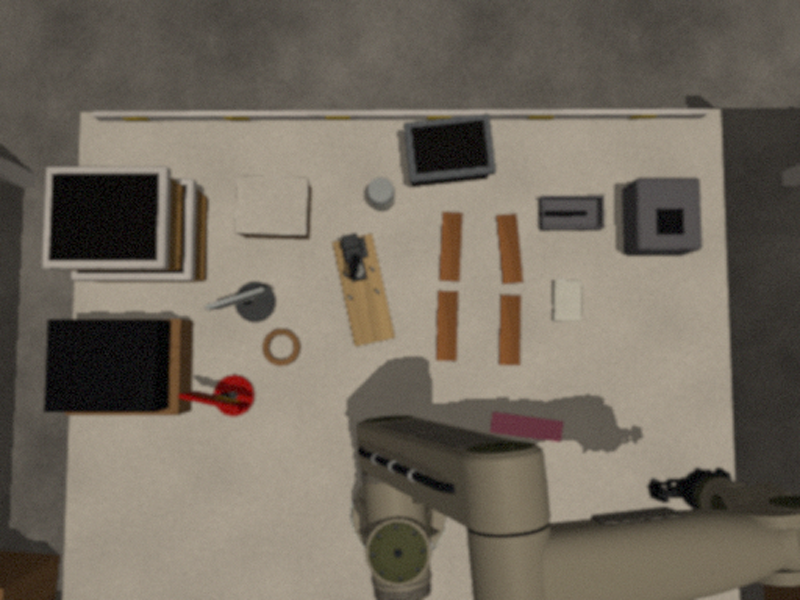

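View pics/scene0b.png

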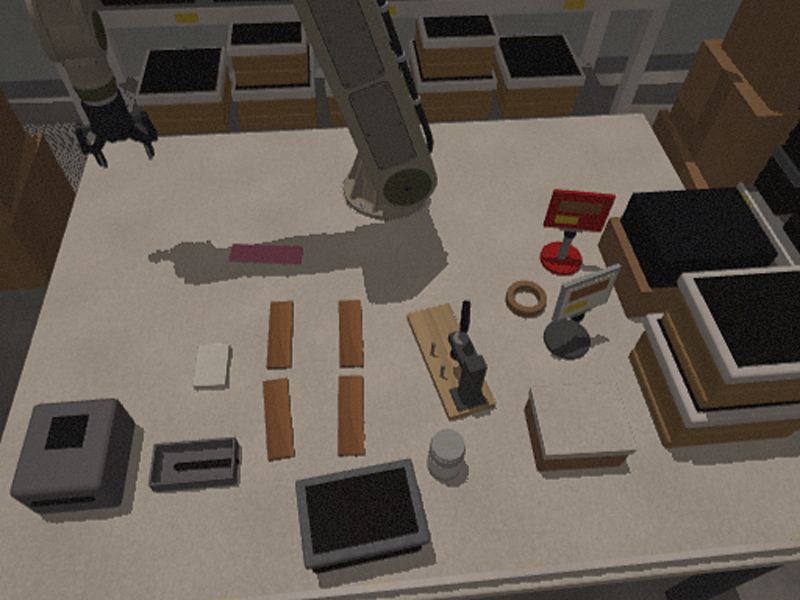

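Candidates for the boards (top view, 800 px scale): brown (451,247), (509,248), (447,325) and (510,329), and a pink strip (527,426), which is excluded. Candidates for the sign: dark disc (256,301), chosen, and red disc (233,395), the look-alike. The stand is at (362,290), with its clamp at the far end. Next I measure these and make one close crop to check.

```bash
cat >> h.py <<'E'
def boards(f):
    im=np.load('pics/'+f+'.npz')['im']; hsv=cv2.cvtColor(im,cv2.COLOR_RGB2HSV).astype(int)
    m=((hsv[...,0]<14)&(hsv[...,1]>110)&(hsv[...,2]>50)).astype(np.uint8)
    n,l,s,c=cv2.connectedComponentsWithStats(m); out=[]
    for i in range(1,n):
        if s[i,4]<150: continue
        cn=max(cv2.findContours((l==i).astype(np.uint8),0,1)[0],key=cv2.contourArea)
        out.append((s[i,4],c[i],im[l==i].mean(0).round(),cv2.boxPoints(cv2.minAreaRect(cn))))
    return out
def fitrect(P):
    P=P[:,:2]; e=P[1]-P[0]; g=P[2]-P[1]; L=e if e@e>g@g else g
    return P.mean(0).round(4),round(float(np.degrees(np.arctan(L[1]/L[0]))),1),np.sort([np.hypot(*e),np.hypot(*g)]).round(3)
E
python3 - <<'E'
from h import *
for f in('top0','scene0'):
    print(f)
    for a,c,col,b in boards(f):
        print(a,c.round(1),col,ray(c,f,.01)[0].round(4),fitrect(ray(b,f,.01)))
# crop
a=cv2.imread('pics/top0.png')[125:270,120:350]; s=cv2.imread('pics/scene0.png')[110:275,240:420]
a=cv2.resize(a,None,fx=3.4,fy=3.4,interpolation=cv2.INTER_CUBIC)[:,:]
cv2.imwrite('pics/c1.png',a); cv2.imwrite('pics/c2.png',cv2.resize(s,None,fx=3.6,fy=3.6,interpolation=cv2.INTER_CUBIC)); print(a.shape)
E
```

```text
top0
345 [287.9 157.8] [118.  75.  43.] [ 0.6395 -0.1261  0.01  ] (array([ 0.6412, -0.1267]), -2.9, array([0.045, 0.165]))
357 [325.6 158.7] [117.  75.  43.] [ 0.6358 -0.2695  0.01  ] (array([ 0.6357, -0.2698]), 4.6, array([0.045, 0.165]))
358 [285.7 208.1] [118.  75.  43.] [ 0.4481 -0.1164  0.01  ] (array([ 0.4489, -0.1164]), -1.9, array([0.045, 0.159]))
339 [325.9 211.1] [118.  75.  43.] [ 0.437  -0.2681  0.01  ] (array([ 0.4394, -0.2683]), -0.8, array([0.045, 0.162]))
579 [143.4 253.1] [109.  28.  21.] [0.2794 0.4186 0.01  ] (array([0.2677, 0.4359]), -71.6, array([0.096, 0.18 ]))
scene0
567 [371.1 132.5] [75. 26. 21.] [0.1202 0.492  0.01  ] (array([0.127 , 0.4871]), 77.1, array([0.14 , 0.175]))
309 [358.4 165.4] [107.  27.  24.] [0.2851 0.3953 0.01  ] (array([0.2821, 0.3985]), -16.2, array([0.1, 0.1]))
563 [178.9 214. ] [105.  69.  45.] [ 0.4435 -0.2672  0.01  ] (array([ 0.4401, -0.2676]), -1.2, array([0.052, 0.172]))
562 [224.  213.2] [106.  70.  45.] [ 0.4535 -0.116   0.01  ] (array([ 0.4495, -0.1169]), -1.8, array([0.052, 0.17 ]))
736 [224.2 265.9] [106.  70.  45.] [ 0.647  -0.1261  0.01  ] (array([ 0.6422, -0.1265]), -3.9, array([0.051, 0.165]))
745 [177.6 267.8] [106.  69.  45.] [ 0.6405 -0.2684  0.01  ] (array([ 0.6371, -0.2685]), 3.9, array([0.052, 0.172]))
(493, 782, 3)
```

View pics/c1.png

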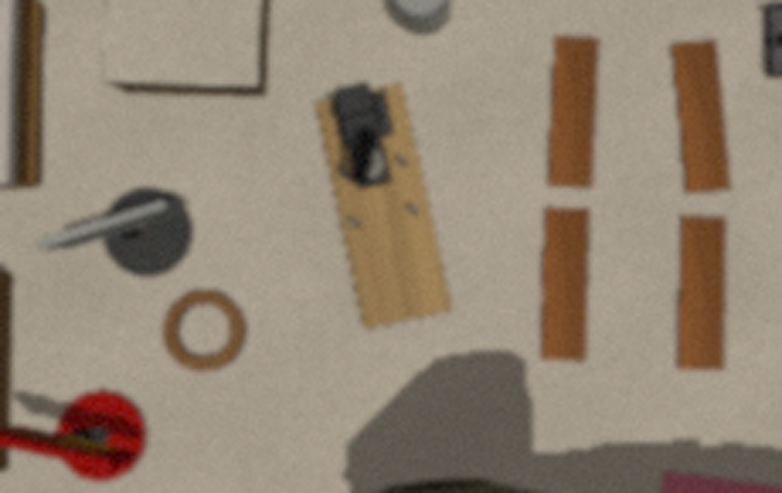

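View pics/c2.png

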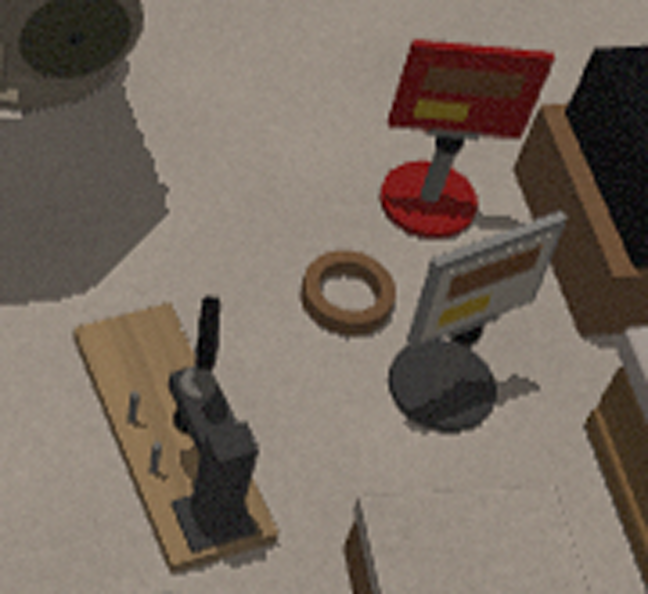

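The crops show four brown boards, the plywood stand with base corners at c1 (316,101), (402,84), (451,311) and (366,327), and its black knob. The chosen sign is grey with a dark disc at c1 (148,231); the red one is beside it. Next I fit the stand, knob and sign models to these pixels.

```bash
cat > fit.py <<'E'
from h import *
from scipy.optimize import least_squares
def Rz(a): c,s=np.cos(a),np.sin(a); return np.array([[c,-s,0],[s,c,0],[0,0,1]])
def Ry(a): c,s=np.cos(a),np.sin(a); return np.array([[c,0,s],[0,1,0],[-s,0,c]])
t=lambda L:np.array(L)/3.4+[120,125]-.35
s=lambda L:np.array(L)/3.6+[240,110]-.36
# stand: base top corners in stand frame
C=np.array([[.13,.05,.02],[.13,-.05,.02],[-.13,-.05,.02],[-.13,.05,.02]])
topC=t([(316,101),(402,84),(451,311),(366,327)])
scC=s([(75,328),(170,303),(277,535),(172,562)])   # near+y? mapped below
mapS=[2,3,0+0,1]
def stand(q,X): return X@Rz(q[2]).T+[q[0],q[1],0]
# scene: image right = +y, down=+x : (75,328)=-x,-y ; (170,303)=-x,+y ; (277,535)=+x,+y ; (172,562)=+x,-y
scI=[2,3,0,1]
f=lambda q:np.r_[(proj(stand(q,C),'top0')-topC).ravel(),(proj(stand(q,C[scI]),'scene0')-scC).ravel()]
if __name__=='__main__':
    r=least_squares(f,[.5,.07,.2]); print('stand',r.x,np.degrees(r.x[2]),r.fun.round(1))
    S=r.x; np.save('stand.npy',S)
    g=stand(S,np.array([[.033,0,.219],[.033,0,.228],[.033,0,.198]]))
    print('knob pix scene(c2)',((proj(g,'scene0')-[240,110])*3.6).round(),'top(c1)',((proj(g,'top0')-[120,125])*3.4).round(),g[0])
    def panel(q):  # bx,by,yaw,tilt ; corners front face
        X=np.array([[.005,-.065,.11],[.005,.065,.11],[.005,.065,0.],[.005,-.065,0.]])
        return X@(Rz(q[2])@Ry(-q[3])).T+[q[0],q[1],.11]
    P=s([(430,262),(560,218),(543,285),(412,341)])
    tp=t([(45,245),(166,206)])
    base=ray(t([(148,231)]),'top0',.012)[0],ray(s([(441,386)]),'scene0',.012)[0]; print('disc',base)
    b=(base[0]+base[1])/2
    def fs(q):
        p=panel(q); Tm=np.array([[0,.065,.11],[0,-.065,.11]])@(Rz(q[2])@Ry(-q[3])).T+[q[0],q[1],.11]
        return np.r_[(proj(p,'scene0')-P).ravel(),(proj(Tm,'top0')-tp).ravel(),(q[:2]-b[:2])*400]
    r=least_squares(fs,[b[0],b[1],.3,.2]); print('sign',r.x,np.degrees(r.x[2:]),r.fun.round(1))
E
python3 fit.py
```

```text
stand [0.53491159 0.08539918 0.21349501] 12.232362813264626 [-0.5  0.1 -0.  -0.5  0.1 -0.2 -1.   0.8 -0.8 -0.4 -0.  -0.4  0.2 -0.2
 -0.6  1.2]
knob pix scene(c2) [[206. 327.]
 [208. 320.]
 [204. 342.]] top(c1) [[362. 153.]
 [362. 152.]
 [364. 156.]] [0.56716237 0.09239111 0.219     ]
disc (array([0.50705765, 0.34737959, 0.012     ]), array([0.51048036, 0.34719609, 0.012     ]))
sign [0.50415069 0.34858478 0.32055014 0.08730519] [18.36617005  5.00221889] [ 0.8  0.3  1.1 -1.  -3.1  4.3 -0.9  2.  -1.7  1.3  0.1  0.3 -1.8  0.5]
```

```bash
cat >> h.py <<'E'
from scipy.spatial.transform import Rotation as Rot
def cur():
    s=telemetry.get_state(); q=s['orientation']; return np.array(s['tcp_pos']),Rot.from_quat([q[1],q[2],q[3],q[0]]),s
def down(yaw): c,s=np.cos(yaw),np.sin(yaw); return Rot.from_matrix([[c,s,0],[s,-c,0],[0,0,-1]])
def plan(p,R,start=None):
    """shift mm and rotvec from start (pos,R) to (p,R); returns new start"""
    p0,R0=start or cur()[:2]
    d=R0.inv().apply(np.array(p)-p0)*1000; r=(R0.inv()*R).as_rotvec()
    print('shift',d.round(1).tolist(),'rot',r.round(3).tolist(),'| rows',round(max(np.linalg.norm(d)/41.7,np.degrees(np.linalg.norm(r))/7.16),1))
    return np.array(p),R
E
python3 - <<'E'
from h import *
y=np.radians(180-3.4)
plan([.611,-.125,.2],down(y))
E
```

```text
shift [566.4, -313.6, 31.1] rot [-0.0, -0.002, -2.852] | rows 22.8
```

Request:
{"method": "step_arm", "body": {"moves": [[[566,-314,0],[0,0,-2.85],85],[[566,-314,0],[0,0,-2.85],85],[[566,-314,0],[0,0,-2.85],85],[[566,-314,0],[0,0,-2.85],85],[[566,-314,0],[0,0,-2.85],85],[[566,-314,0],[0,0,-2.85],85],[[566,-314,0],[0,0,-2.85],85],[[566,-314,0],[0,0,-2.85],85]]}}

```text
clock: 0.77
tcp_pos: [0.3789, -0.3343, 0.2311]
orientation: [-0.0, 0.815, 0.579, -0.0]
wrist_force: [1.3, -0.7, -0.4]
finger_gap: 0.0852
grip_force: 0.0
```

Run:
```python
from h import *
y=np.radians(180-3.4)
print(cur()[0]); plan([.611,-.125,.2],down(y))
```

```text
[ 0.37892377 -0.33426449  0.23109116]
shift [273.9, 150.4, 31.1] rot [-0.0, -0.0, -1.847] | rows 14.8
```

Request:
{"method": "step_arm", "body": {"moves": [[[274,150,0],[0,0,-0.95],85],[[274,150,0],[0,0,-0.95],85],[[274,150,0],[0,0,-0.95],85],[[274,150,0],[0,0,-0.95],85],[[274,150,0],[0,0,-0.95],85],[[274,150,0],[0,0,-0.95],85],[[274,150,0],[0,0,-0.95],85],[[274,150,0],[0,0,-0.95],85]]}}

```text
clock: 1.43
tcp_pos: [0.6135, -0.1244, 0.2304]
orientation: [-0.0, 0.458, 0.889, 0.001]
wrist_force: [-0.3, -0.2, -0.8]
finger_gap: 0.085
grip_force: 0.0
```

Request:
{"method": "step_arm", "body": {"moves": [[[0,0,0],[0,0,-0.897],85],[[0,0,0],[0,0,-0.897],85],[[0,0,0],[0,0,-0.897],85],[[0,0,0],[0,0,-0.897],85],[[0,0,0],[0,0,-0.897],85],[[0,0,0],[0,0,-0.897],85],[[0,0,0],[0,0,-0.897],85],[[0,0,0],[0,0,-0.897],85]]}}

```text
clock: 2.1
tcp_pos: [0.6107, -0.1279, 0.2307]
orientation: [-0.001, 0.03, 1.0, 0.0]
wrist_force: [-0.0, 0.0, -0.3]
finger_gap: 0.0849
grip_force: 0.0
```

Run:
```python
from h import *
y=np.radians(180-3.4)
im,p=snap('wrist','w1'); print(p['pose'].round(3),p['camera_matrix'][0,0])
snap('top','top1')
for a,c,col,b in boards('top1'): print(a,c.round(1),fitrect(ray(b,'top1',.01)))
for a,c,col,b in boards('w1'): print(a,c.round(1),fitrect(ray(b,'w1',.01)))
print(cur()[0]); plan([.611,-.125,.1],down(y)); cv2.imwrite('pics/w1b.png',cv2.resize(im[:,:,::-1],(640,480)))
```

```text
[[ 0.061 -0.946 -0.32   0.53 ]
 [ 0.998  0.058  0.019 -0.123]
 [ 0.    -0.32   0.947  0.373]
 [ 0.     0.     0.     1.   ]] 343.1276232481218
251 [327.  165.1] (array([ 0.624 , -0.2703]), 5.0, array([0.045, 0.142]))
346 [325.9 210.7] (array([ 0.4394, -0.2683]), -0.8, array([0.045, 0.162]))
580 [143. 253.] (array([0.2704, 0.4389]), -76.5, array([0.095, 0.183]))
4128 [94.1 38.8] (array([ 0.4871, -0.2692]), -1.6, array([0.05 , 0.075]))
3989 [249.1  39.1] (array([ 0.4971, -0.119 ]), -2.1, array([0.048, 0.071]))
6333 [249.  176.4] (array([ 0.6409, -0.1276]), -2.2, array([0.046, 0.168]))
6576 [119.4 179.1] (array([ 0.636 , -0.2701]), 5.1, array([0.05 , 0.171]))
[ 0.61076233 -0.12793786  0.23085636]
shift [-0.1, 2.9, 130.9] rot [0.0, -0.001, -0.008] | rows 3.1
```

View pics/w1b.png

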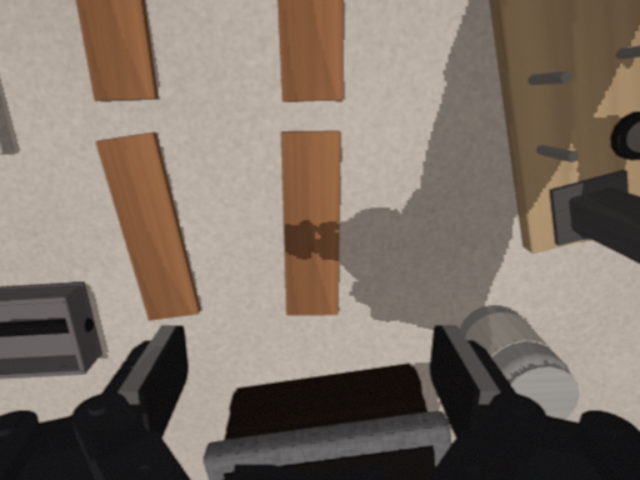

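The wrist view shows board A straight under the tool, about (312,222), and confirms the top-camera poses. I go down with the fingers at 62 mm and probe the bench.

Request:
{"method": "step_arm", "body": {"moves": [[[0,2,40],[0,0,-0.02],62],[[0,2,80],[0,0,-0.02],62],[[0,2,120],[0,0,-0.02],62],[[0,2,160],[0,0,-0.02],62],[[0,2,190],[0,0,-0.02],62],[[0,2,211],[0,0,-0.02],62],[[0,2,211],[0,0,-0.02],62],[[0,2,211],[0,0,-0.02],62]]}}

```text
clock: 2.87
tcp_pos: [0.6099, -0.1257, 0.0192]
orientation: [-0.002, 0.023, 1.0, 0.0]
wrist_force: [0.5, 0.5, 0.9]
finger_gap: 0.0619
grip_force: 0.0
```

Request:
{"method": "step_arm", "body": {"moves": [[[0,0,6],[0,0,0],58],[[0,0,12],[0,0,0],56],[[0,0,16],[0,0,0],56],[[0,0,18],[0,0,0],56],[[0,0,19],[0,0,0],56],[[0,0,20],[0,0,0],56],[[0,0,20],[0,0,0],56]]}}

```text
clock: 3.45
tcp_pos: [0.6112, -0.1261, 0.0004]
orientation: [0.0, 0.022, 1.0, -0.0]
wrist_force: [-1.2, -0.2, 0.1]
finger_gap: 0.056
grip_force: 0.0
```

Request:
{"method": "step_arm", "body": {"moves": [[[0,0,1],[0,0,0],56],[[0,0,2],[0,0,0],56],[[0,0,3],[0,0,0],56],[[0,0,3],[0,0,0],56]]}}

```text
clock: 3.78
tcp_pos: [0.611, -0.126, -0.0029]
orientation: [-0.0, 0.022, 1.0, 0.0]
wrist_force: [-0.5, -0.1, -0.1]
finger_gap: 0.0558
grip_force: 0.0
```

Request:
{"method": "step_arm", "body": {"moves": [[[0,0,1],[0,0,0],56],[[0,0,1],[0,0,0],56],[[0,0,1],[0,0,0],56]]}}

```text
clock: 4.03
tcp_pos: [0.611, -0.126, -0.0038]
orientation: [-0.0, 0.022, 1.0, -0.0]
wrist_force: [0.6, -1.2, -0.6]
finger_gap: 0.056
grip_force: 0.0
```

Request:
{"method": "step_arm", "body": {"moves": [[[0,0,1],[0,0,0],56],[[0,0,1],[0,0,0],56],[[0,0,1],[0,0,0],56]]}}

```text
clock: 4.28
tcp_pos: [0.6112, -0.1261, -0.0041]
orientation: [0.0, 0.022, 1.0, -0.0]
wrist_force: [-2.0, 0.1, 5.4]
finger_gap: 0.0558
grip_force: 2.6
```

Request:
{"method": "step_arm", "body": {"moves": [[[0,0,-3.5],[0,0,0],56],[[0,0,-3.5],[0,0,0],45],[[0,0,-3.5],[0,0,0],40],[[0,0,-3.5],[0,0,0],40],[[0,0,-3.5],[0,0,0],40],[[0,0,-3.5],[0,0,0],40],[[0,0,-3.5],[0,0,0],40]], "grip_force": 60}}

```text
clock: 4.87
tcp_pos: [0.6116, -0.1262, -0.0002]
orientation: [0.001, 0.022, 1.0, -0.0]
wrist_force: [-1.9, 0.4, 6.6]
finger_gap: 0.0479
grip_force: 62.4
```

Request:
{"method": "step_arm", "body": {"moves": [[[0,0,-20],[0,0,0],40],[[0,0,-60],[0,0,0],40],[[0,0,-100],[0,0,0],40],[[0,0,-140],[0,0,0],40],[[0,0,-160],[0,0,0],40],[[0,0,-160],[0,0,0],40]]}}

```text
clock: 5.37
tcp_pos: [0.6144, -0.1271, 0.1651]
orientation: [0.005, 0.022, 1.0, -0.002]
wrist_force: [0.4, -0.5, -0.3]
finger_gap: 0.0482
grip_force: 62.2
```

```bash
cat > place.py <<'E'
from h import *
import sys
S=np.load('stand.npy'); 
def sp(x,z,y=0): c,s=np.cos(S[2]),np.sin(S[2]); return [S[0]+c*x-s*y,S[1]+s*x+c*y,z]
E
python3 - <<'E'
from place import *
print(cur()[2]['wrist_force'],cur()[0])
im,p=snap('wrist','w2'); cv2.imwrite('pics/w2b.png',cv2.resize(im[:,:,::-1],(640,480)))
R=down(np.pi+S[2]); a=plan(sp(-.155,.16),R); b=plan(sp(-.155,.025),R,a); plan(sp(-.065,.025),R,b)
E
```

```text
[ 0.43506246 -0.4906355  -0.30801058] [ 0.61436794 -0.12709213  0.16514995]
shift [237.5, 168.8, 0.2] rot [-0.003, 0.006, -0.258] | rows 7.0
shift [0.0, 0.0, 135.0] rot [0.0, 0.0, 0.0] | rows 3.2
shift [-90.0, 0.0, 0.0] rot [0.0, 0.0, 0.0] | rows 2.2
```

View pics/w2b.png

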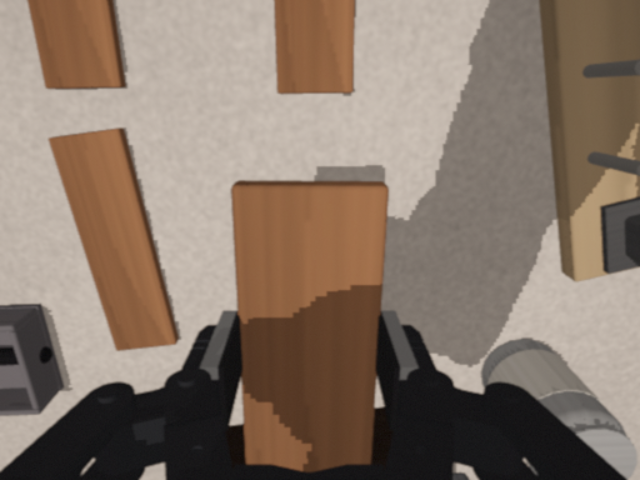

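Board A is held square, near edge at about row 183. I carry it to the near side of the stand and look at the pins from there.

Request:
{"method": "step_arm", "body": {"moves": [[[60,42,0],[0,0,-0.065],40],[[120,85,0],[0,0,-0.13],40],[[180,127,0],[0,0,-0.2],40],[[238,169,0],[-0.003,0.006,-0.258],40],[[238,169,0],[-0.003,0.006,-0.258],40],[[238,169,0],[-0.003,0.006,-0.258],40],[[238,169,0],[-0.003,0.006,-0.258],40],[[238,169,0],[-0.003,0.006,-0.258],40]]}}

```text
clock: 6.08
tcp_pos: [0.3718, 0.0568, 0.156]
orientation: [-0.008, -0.108, 0.994, 0.003]
wrist_force: [-0.8, -0.0, -0.8]
finger_gap: 0.0479
grip_force: 62.2
```

Run:
```python
from place import *
e=ray([311*.8,183*.8],'w2',.175)[0]; print('near end',e)
t,R,s=cur(); print(t,s['wrist_force'],s['finger_gap'])
im,p=snap('wrist','w3')
ov=cv2.resize(im[:,:,::-1],(800,600),interpolation=cv2.INTER_CUBIC).copy()
X=[sp(.0125+i*.0275,.066,j*.033) for i in(-1,1) for j in(-1,1)]+[sp(.0125+i*.0275,.02,j*.033) for i in(-1,1) for j in(-1,1)]+[sp(a,.02,b) for a in(-.13,.13) for b in(-.05,.05)]+[sp(.033,.228),sp(.033+.026,.228),sp(.033-.026,.228)]
for q in proj(X,'w3'): cv2.drawMarker(ov,tuple(int(v) for v in (q+.5)*800/512),(0,255,0),0,12,1)
cv2.imwrite('pics/w3b.png',ov)
```

```text
near end [ 0.55908929 -0.12365687  0.175     ]
[0.37180109 0.05675741 0.15602937] [-0.8371472  -0.04548554 -0.84044821] 0.04793233939395858
```

View pics/w3b.png

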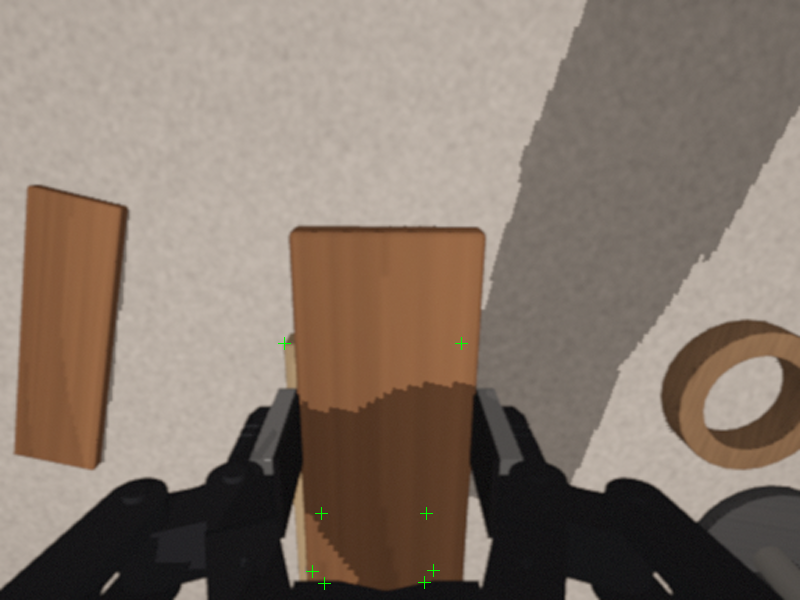

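Run:
```python
from place import *
X=[sp(-.015,.066,-.033),sp(.04,.066,-.033),sp(-.015,.02,-.033),sp(.04,.02,-.033),sp(.13,.02,-.05)]
print((proj(X,'w1')/.8).round(1))
t,R,s=cur(); print(t,s['qvel'].round(3))
R=down(np.pi+S[2]); a=plan(sp(-.155,.16),R)
```

```text
[[565.8  75.6]
 [572.5 155.6]
 [531.9  78.4]
 [539.4 148.3]
 [530.7 253.9]]
[0.37578653 0.05533343 0.15679998] [-0.04   0.048  0.086 -0.047 -0.016 -0.021]
shift [-6.8, -4.3, -3.3] rot [0.005, -0.011, 0.003] | rows 0.2
```

Request:
{"method": "step_arm", "body": {"moves": [[[0,0,0],[0,0,0],40],[[0,0,0],[0,0,0],40],[[0,0,0],[0,0,0],40],[[0,0,0],[0,0,0],40]]}}

```text
clock: 6.47
tcp_pos: [0.3817, 0.0528, 0.1584]
orientation: [-0.003, -0.106, 0.994, 0.002]
wrist_force: [-0.2, -0.3, -0.3]
finger_gap: 0.0479
grip_force: 62.3
```

Run:
```python
from place import *
R=down(np.pi+S[2]); plan(sp(-.155,.027),R); print(cur()[0])
```

```text
shift [-2.4, -1.1, 131.4] rot [0.004, -0.006, -0.002] | rows 3.2
[0.38170122 0.05284929 0.15842992]
```

Request:
{"method": "step_arm", "body": {"moves": [[[0,0,40],[0,0,0],40],[[0,-1,80],[0,0,0],40],[[0,-1,110],[0,0,0],40],[[0,-1,130],[0,0,0],40],[[0,-1,130],[0,0,0],40],[[0,-1,130],[0,0,0],40],[[0,-1,130],[0,0,0],40],[[0,-1,130],[0,0,0],40]]}}

```text
clock: 7.13
tcp_pos: [0.3822, 0.0525, 0.0302]
orientation: [-0.001, -0.106, 0.994, 0.001]
wrist_force: [-0.5, 0.3, -0.5]
finger_gap: 0.0476
grip_force: 62.3
```

Run:
```python
from place import *
R=down(np.pi+S[2]); plan(sp(-.155,.028),R); plan(sp(-.065,.028),R);print(cur()[0],cur()[2]['wrist_force'])
```

```text
shift [-1.2, -0.2, 2.2] rot [0.003, -0.003, -0.001] | rows 0.1
shift [-91.2, -0.2, 2.0] rot [0.003, -0.003, -0.001] | rows 2.2
[0.38218055 0.05251407 0.03023036] [-0.48695757  0.26006344 -0.47825138]
```

Request:
{"method": "step_arm", "body": {"moves": [[[-14,0,1],[0,0,0],40],[[-28,0,1],[0,0,0],40],[[-42,0,1],[0,0,0],40],[[-56,0,1],[0,0,0],40],[[-70,0,1],[0,0,0],40],[[-82,0,1],[0,0,0],40],[[-91,0,1],[0,0,0],40],[[-91,0,1],[0,0,0],40]]}}

```text
clock: 7.8
tcp_pos: [0.4726, 0.0722, 0.0288]
orientation: [-0.001, -0.107, 0.994, 0.001]
wrist_force: [1.5, -0.3, -0.6]
finger_gap: 0.0481
grip_force: 62.3
```

Request:
{"method": "step_arm", "body": {"moves": [[[0,0,0],[0,0,0],40],[[0,0,0],[0,0,0],40],[[0,0,2],[0,0,0],40],[[0,0,4],[0,0,0],40],[[0,0,6],[0,0,0],40],[[0,0,7],[0,0,0],40],[[0,0,7],[0,0,0],40]]}}

```text
clock: 8.38
tcp_pos: [0.4687, 0.072, 0.02]
orientation: [-0.003, -0.106, 0.994, 0.002]
wrist_force: [-1.1, 0.6, 0.2]
finger_gap: 0.0482
grip_force: 62.4
```

Run:
```python
from place import *
R=down(np.pi+S[2]); plan(sp(-.065,.02),R);print(cur()[0],cur()[2]['wrist_force'])
im,p=snap('scene','s4');cv2.imwrite('pics/s4b.png',cv2.resize(im[80:290,150:420,::-1],(800,622),interpolation=cv2.INTER_CUBIC)[:600])
```

```text
shift [-2.5, -0.9, -0.0] rot [0.004, -0.006, -0.0] | rows 0.1
[0.46871972 0.07201062 0.02000171] [-1.1215609   0.58122976  0.16668142]
```

View pics/s4b.png

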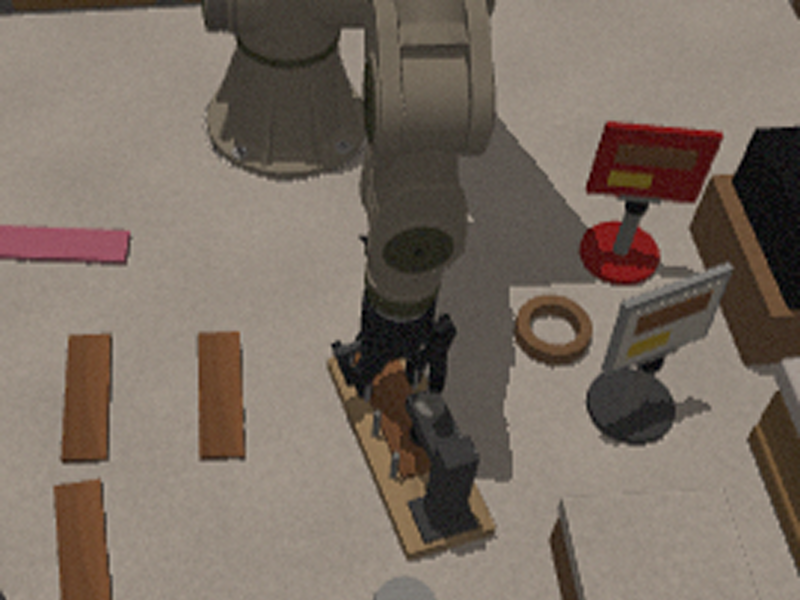

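Board A sits between the pins, under the arm. I release it and go for board C.

Request:
{"method": "step_arm", "body": {"moves": [[[0,0,1],[0,0,0],40],[[0,0,1],[0,0,0],62],[[0,0,1],[0,0,0],64],[[0,0,1],[0,0,0],64],[[0,0,-20],[0,0,0],64],[[0,0,-60],[0,0,0],64],[[0,0,-100],[0,0,0],64],[[0,0,-140],[0,0,0],64]]}}

```text
clock: 9.1
tcp_pos: [0.4693, 0.0717, 0.1615]
orientation: [-0.004, -0.106, 0.994, 0.002]
wrist_force: [2.4, -0.4, -0.1]
finger_gap: 0.064
grip_force: 0.0
```

```bash
cat > nxt.py <<'E'
from place import *
for a,c,col,b in (snap('top','t'),boards('t'))[1]:
    if a<400 and c[0]>230: print('top',a,c.round(1),fitrect(ray(b,'t',.01)))
for a,c,col,b in (snap('scene','s'),boards('s'))[1]:
    if a>400 and c[0]<300: print('scn',a,c.round(1),fitrect(ray(b,'s',.01)))
def goto(x,y,deg,back=.03,z=.1):
    g=np.radians(deg); return [x-back*np.cos(g),y-back*np.sin(g),z],down(np.pi+g)
t,R,s=cur(); print(t,s['wrist_force'],s['finger_gap'])
E
python3 - <<'E'
from nxt import *
plan(*goto(.449,-.1166,-1.9,z=.16))
E
```

```text
top 356 [325.6 158.7] (array([ 0.6354, -0.2699]), 5.0, array([0.045, 0.165]))
top 344 [285.5 208.3] (array([ 0.4474, -0.1163]), -1.7, array([0.045, 0.162]))
top 351 [325.8 210.9] (array([ 0.4394, -0.2683]), -0.8, array([0.045, 0.162]))
scn 574 [178.8 214.2] (array([ 0.4401, -0.2676]), -1.4, array([0.052, 0.172]))
scn 569 [223.9 213.2] (array([ 0.4495, -0.1158]), -3.8, array([0.049, 0.17 ]))
scn 446 [281.1 214.9] (array([0.4866, 0.0803]), 10.0, array([0.052, 0.176]))
scn 769 [177.6 267.9] (array([ 0.637 , -0.2689]), 3.9, array([0.052, 0.173]))
[0.47444085 0.0716968  0.16682797] [ 0.51665625  0.0965332  -0.23277142] 0.06416037713806105
shift [93.9, -171.3, 6.1] rot [0.002, 0.006, 0.246] | rows 4.7
```

Request:
{"method": "step_arm", "body": {"moves": [[[31,-57,0],[0,0,0.08],64],[[62,-114,0],[0,0,0.16],64],[[94,-171,0],[0.002,0.006,0.246],64],[[94,-171,40],[0.002,0.006,0.246],64],[[94,-171,80],[0.002,0.006,0.246],64],[[94,-171,120],[0.002,0.006,0.246],64],[[94,-171,136],[0.002,0.006,0.246],64],[[94,-171,136],[0.002,0.006,0.246],64]]}}

```text
clock: 9.87
tcp_pos: [0.4079, -0.1136, 0.0183]
orientation: [-0.011, 0.018, 1.0, 0.002]
wrist_force: [-0.7, 0.8, 0.8]
finger_gap: 0.0638
grip_force: 0.0
```

Request:
{"method": "step_arm", "body": {"moves": [[[0,0,0],[0,0,0],58],[[0,0,0],[0,0,0],58],[[0,0,0],[0,0,0],58],[[0,0,0],[0,0,0],58]]}}

```text
clock: 10.2
tcp_pos: [0.4156, -0.1154, 0.0263]
orientation: [-0.004, 0.016, 1.0, -0.001]
wrist_force: [-1.0, 0.0, 0.3]
finger_gap: 0.0583
grip_force: 0.0
```

Run:
```python
from place import *
snap('wrist','w5')
for a,c,col,b in boards('w5'): print(a,c.round(1),fitrect(ray(b,'w5',.01)))
g=np.radians(-2); plan([.4485-.03,-.1155,0],down(np.pi+g)); print(cur()[0])
```

```text
21707 [245.5 252.6] (array([ 0.4333, -0.1165]), 0.8, array([0.048, 0.141]))
2939 [ 10.8 299.9] (array([ 0.4398, -0.2407]), -14.6, array([0.016, 0.108]))
shift [-3.3, -0.1, 26.1] rot [-0.002, -0.008, 0.003] | rows 0.6
[ 0.41538493 -0.11528687  0.02610304]
```

Request:
{"method": "step_arm", "body": {"moves": [[[-2,0,12],[0,0,0],58],[[-3,0,20],[0,0,0],58],[[-3,0,26],[0,-0.004,0],58],[[-3,0,26],[0,-0.004,0],58],[[-3,0,26],[0,-0.004,0],58],[[-3,0,26],[0,-0.004,0],45],[[-3,0,26],[0,-0.004,0],40],[[-3,0,26],[0,-0.004,0],40]]}}

```text
clock: 10.92
tcp_pos: [0.4163, -0.1151, -0.0013]
orientation: [-0.004, 0.016, 1.0, -0.0]
wrist_force: [-2.9, 0.9, 5.4]
finger_gap: 0.0478
grip_force: 62.4
```

Request:
{"method": "step_arm", "body": {"moves": [[[0,0,0],[0,0,0],40],[[0,0,0],[0,0,0],40],[[0,0,0],[0,0,0],40]]}}

```text
clock: 11.17
tcp_pos: [0.4163, -0.1151, -0.0013]
orientation: [-0.004, 0.016, 1.0, -0.0]
wrist_force: [-1.7, 1.5, 5.6]
finger_gap: 0.0481
grip_force: 62.4
```

Request:
{"method": "step_arm", "body": {"moves": [[[0,0,-15],[0,0,0],40],[[0,0,-35],[0,0,0],40],[[0,0,-65],[0,0,0],40],[[0,0,-95],[0,0,0],40],[[0,0,-95],[0,0,0],40],[[0,0,-95],[0,0,0],40]]}}

```text
clock: 11.67
tcp_pos: [0.4186, -0.1159, 0.0948]
orientation: [-0.002, 0.016, 1.0, -0.001]
wrist_force: [-0.4, 0.5, -0.8]
finger_gap: 0.0483
grip_force: 62.1
```

Run:
```python
from place import *
print(cur()[0],cur()[2]['finger_gap'])
snap('wrist','w5')
for a,c,col,b in boards('w5'): print(a,c.round(1),b.round(0).tolist())
R=down(np.pi+S[2]); plan(sp(-.16,.1),R)
```

```text
[ 0.4186143  -0.11585365  0.0948126 ] 0.04832459563937255
14117 [ 40.5 216.9] [[-17.0, 114.0], [55.0, 102.0], [93.0, 320.0], [22.0, 332.0]]
24950 [246.9 257.4] [[186.0, 150.0], [309.0, 150.0], [309.0, 377.0], [186.0, 377.0]]
5354 [495.1 273.5] [[475.0, 194.0], [511.0, 194.0], [511.0, 371.0], [475.0, 371.0]]
shift [44.3, 165.4, -6.5] rot [-0.0, -0.007, -0.246] | rows 4.1
```

Request:
{"method": "step_arm", "body": {"moves": [[[18,35,-7],[0,0,-0.06],40],[[34,75,-7],[0,0,-0.12],40],[[44,115,-7],[0,-0.003,-0.18],40],[[44,145,-7],[0,-0.007,-0.22],40],[[44,165,-7],[0,-0.007,-0.246],40],[[44,165,-7],[0,-0.007,-0.246],40],[[44,165,-7],[0,-0.007,-0.246],40],[[44,165,-7],[0,-0.007,-0.246],40]]}}

```text
clock: 12.38
tcp_pos: [0.3777, 0.0511, 0.0994]
orientation: [-0.002, -0.106, 0.994, 0.0]
wrist_force: [-0.4, -0.5, -1.2]
finger_gap: 0.048
grip_force: 62.3
```

Request:
{"method": "step_arm", "body": {"moves": [[[0,0,20],[0,0,0],40],[[0,0,40],[0,0,0],40],[[0,0,55],[0,0,0],40],[[0,0,62],[0,0,0],40],[[0,0,62],[0,0,0],40],[[0,0,62],[0,0,0],40],[[0,0,62],[0,0,0],40],[[0,0,62],[0,0,0],40]]}}

```text
clock: 13.05
tcp_pos: [0.3793, 0.051, 0.0392]
orientation: [0.0, -0.106, 0.994, 0.0]
wrist_force: [-1.0, 0.4, -0.9]
finger_gap: 0.0476
grip_force: 62.3
```

Run:
```python
from place import *
print(cur()[0],cur()[2]['finger_gap'],cur()[2]['wrist_force'])
R=down(np.pi+S[2]); plan(sp(-.065,.038),R)
```

```text
[0.37932429 0.05103393 0.03920329] 0.04760680671959253 [-1.02235213  0.37719342 -0.91212946]
shift [-94.3, 0.7, 1.3] rot [0.0, 0.001, -0.001] | rows 2.3
```

Request:
{"method": "step_arm", "body": {"moves": [[[-14,0,0],[0,0,0],40],[[-28,0.5,0],[0,0,0],40],[[-42,0.5,0],[0,0,0],40],[[-56,0.5,0],[0,0,0],40],[[-70,0.5,0],[0,0,0],40],[[-84,0.5,0],[0,0,0],40],[[-94,0.5,0],[0,0,0],40],[[-94,0.5,0],[0,0,0],40]]}}

```text
clock: 13.72
tcp_pos: [0.4731, 0.0719, 0.0392]
orientation: [0.001, -0.107, 0.994, 0.0]
wrist_force: [0.9, -0.8, -1.1]
finger_gap: 0.0482
grip_force: 62.3
```

Request:
{"method": "step_arm", "body": {"moves": [[[0,0,0],[0,0,0],40],[[0,0,0],[0,0,0],40],[[0,0,3],[0,0,0],40],[[0,0,6],[0,0,0],40],[[0,0,9],[0,0,0],40],[[0,0,10],[0,0,0],40],[[0,0,10],[0,0,0],40],[[0,0,10],[0,0,0],40]]}}

```text
clock: 14.38
tcp_pos: [0.4695, 0.0716, 0.0287]
orientation: [-0.001, -0.106, 0.994, 0.0]
wrist_force: [-2.5, -0.8, 8.1]
finger_gap: 0.048
grip_force: 63.1
```

Run:
```python
from place import *
print(cur()[0],cur()[2]['finger_gap'],cur()[2]['wrist_force'])
R=down(np.pi+S[2]); plan(sp(-.065,.029),R)
```

```text
[0.46953191 0.07164132 0.02871415] 0.04799322703523414 [-2.49583609 -0.75782633  8.05201588]
shift [-1.8, -0.4, -0.3] rot [0.0, -0.001, -0.0] | rows 0.0
```

Request:
{"method": "step_arm", "body": {"moves": [[[0,0,0],[0,0,0],62],[[0,0,0],[0,0,0],64],[[0,0,0],[0,0,0],64],[[0,0,-15],[0,0,0],64],[[0,0,-40],[0,0,0],64],[[0,0,-80],[0,0,0],64],[[0,0,-110],[0,0,0],64],[[0,0,-110],[0,0,0],64]]}}

```text
clock: 15.05
tcp_pos: [0.4742, 0.0717, 0.1441]
orientation: [0.004, -0.106, 0.994, -0.0]
wrist_force: [1.3, -0.2, -0.9]
finger_gap: 0.0639
grip_force: 0.0
```

Run:
```python
from nxt import *
plan(*goto(.440,-.268,-1,z=.14))
```

```text
top 345 [325.7 159.7] (array([ 0.6352, -0.2699]), 4.6, array([0.046, 0.164]))
top 337 [326.  211.3] (array([ 0.4394, -0.2683]), -0.8, array([0.045, 0.162]))
scn 577 [178.9 213.9] (array([ 0.4401, -0.2676]), -1.2, array([0.052, 0.172]))
scn 450 [281.5 214.5] (array([0.4858, 0.0813]), 7.9, array([0.056, 0.182]))
scn 761 [177.7 267.6] (array([ 0.6361, -0.2687]), 3.6, array([0.052, 0.171]))
[0.47147819 0.07165367 0.13956216] [-0.12287883  0.86187039 -0.46125163] 0.06395262141583738
shift [131.8, -318.4, -0.7] rot [0.0, 0.002, 0.231] | rows 8.3
```

Request:
{"method": "step_arm", "body": {"moves": [[[16,-40,0],[0,0,0.03],64],[[33,-80,0],[0,0,0.06],64],[[50,-120,0],[0,0,0.09],64],[[66,-160,0],[0,0,0.12],64],[[82,-200,0],[0,0,0.15],64],[[98,-238,0],[0,0,0.18],64],[[114,-276,0],[0,0,0.2],64],[[130,-312,0],[0,0,0.23],64]]}}

```text
clock: 15.82
tcp_pos: [0.4085, -0.2573, 0.1365]
orientation: [-0.002, 0.009, 1.0, 0.001]
wrist_force: [0.4, -0.3, 0.1]
finger_gap: 0.0642
grip_force: 0.0
```

Request:
{"method": "step_arm", "body": {"moves": [[[2,-3,20],[0,0,0],58],[[2,-3,60],[0,0,0],58],[[2,-3,90],[0,0,0],58],[[2,-3,108],[0,0,0],58],[[2,-3,108],[0,0,0],58],[[2,-3,108],[0,0,0],58],[[2,-3,108],[0,0,0],58],[[2,-3,108],[0,0,0],58]]}}

```text
clock: 16.48
tcp_pos: [0.4089, -0.2597, 0.0314]
orientation: [0.0, 0.008, 1.0, -0.001]
wrist_force: [0.8, -0.0, 0.1]
finger_gap: 0.0583
grip_force: 0.0
```

Run:
```python
from place import *
snap('wrist','w5')
for a,c,col,b in boards('w5'): print(a,c.round(1),fitrect(ray(b,'w5',.01)))
g=np.radians(-1); plan([.440-.03,-.2675,-.0005],down(np.pi+g)); print(cur()[0])
```

```text
21953 [231.4 247.8] (array([ 0.428 , -0.2686]), 0.9, array([0.049, 0.151]))
shift [-1.0, -7.6, 32.1] rot [-0.001, 0.001, 0.001] | rows 0.8
[ 0.40906675 -0.25983758  0.03160519]
```

Request:
{"method": "step_arm", "body": {"moves": [[[-1,-7.6,4],[0,0,0],60],[[-1,-7.6,10],[0,0,0],58],[[-1,-7.6,20],[0,0,0],58],[[-1,-7.6,28],[0,0,0],58],[[-1,-7.6,31.5],[0,0,0],58],[[-1,-7.6,31.5],[0,0,0],58],[[-1,-7.6,31.5],[0,0,0],45],[[-1,-7.6,31.5],[0,0,0],40]]}}

```text
clock: 17.2
tcp_pos: [0.4088, -0.2666, -0.0011]
orientation: [-0.001, 0.008, 1.0, 0.0]
wrist_force: [-0.1, -0.6, -0.2]
finger_gap: 0.0484
grip_force: 61.7
```

Request:
{"method": "step_arm", "body": {"moves": [[[0,0,0],[0,0,0],40],[[0,0,0],[0,0,0],40],[[0,0,0],[0,0,0],40],[[0,0,0],[0,0,0],40]]}}

```text
clock: 17.53
tcp_pos: [0.4089, -0.2667, -0.0012]
orientation: [-0.0, 0.008, 1.0, 0.0]
wrist_force: [-0.1, -0.0, -0.7]
finger_gap: 0.0482
grip_force: 61.7
```

Request:
{"method": "step_arm", "body": {"moves": [[[0,0,-15],[0,0,0],40],[[0,0,-35],[0,0,0],40],[[0,0,-65],[0,0,0],40],[[0,0,-105],[0,0,0],40],[[0,0,-105],[0,0,0],40],[[0,0,-105],[0,0,0],40]]}}

```text
clock: 18.03
tcp_pos: [0.4107, -0.2683, 0.1063]
orientation: [0.002, 0.008, 1.0, -0.002]
wrist_force: [0.4, 0.1, -1.6]
finger_gap: 0.0485
grip_force: 62.1
```

Run:
```python
from place import *
print(cur()[0],cur()[2]['finger_gap'])
snap('wrist','w5')
for a,c,col,b in boards('w5'): print(a,c.round(1),b.round(0).tolist())
R=down(np.pi+S[2]); plan(sp(-.16,.11),R)
```

```text
[ 0.41068174 -0.26827346  0.1062613 ] 0.048477433905982456
25587 [247.2 254.9] [[184.0, 376.0], [187.0, 145.0], [311.0, 146.0], [309.0, 378.0]]
shift [36.3, 318.2, -5.9] rot [-0.001, 0.001, -0.23] | rows 7.7
```

Request:
{"method": "step_arm", "body": {"moves": [[[5,40,-6],[0,0,-0.03],40],[[10,80,-6],[0,0,-0.06],40],[[15,120,-6],[0,0,-0.09],40],[[20,160,-6],[0,0,-0.12],40],[[25,200,-6],[0,0,-0.15],40],[[29,240,-6],[0,0,-0.18],40],[[33,280,-6],[0,0,-0.21],40],[[36,318,-6],[0,0,-0.23],40]]}}

```text
clock: 18.75
tcp_pos: [0.376, 0.0538, 0.1084]
orientation: [-0.002, -0.107, 0.994, 0.001]
wrist_force: [1.4, 0.0, -0.9]
finger_gap: 0.0486
grip_force: 62.3
```

Request:
{"method": "step_arm", "body": {"moves": [[[0,0,20],[0,0,0],40],[[0,0,40],[0,0,0],40],[[0,0,55],[0,0,0],40],[[0,0,62],[0,0,0],40],[[0,0,62],[0,0,0],40],[[0,0,62],[0,0,0],40],[[0,0,62],[0,0,0],40],[[0,0,62],[0,0,0],40]]}}

```text
clock: 19.42
tcp_pos: [0.379, 0.0515, 0.0485]
orientation: [0.0, -0.106, 0.994, 0.0]
wrist_force: [-0.0, 0.1, -0.6]
finger_gap: 0.0481
grip_force: 62.2
```

Run:
```python
from place import *
print(cur()[0],cur()[2]['finger_gap'],cur()[2]['wrist_force'])
R=down(np.pi+S[2]); plan(sp(-.065,.048),R)
```

```text
[0.37900695 0.05149196 0.0485396 ] 0.048121081988852205 [-0.01308528  0.06390968 -0.62990584]
shift [-94.5, 0.2, 0.6] rot [0.0, 0.0, -0.001] | rows 2.3
```

Request:
{"method": "step_arm", "body": {"moves": [[[-14,0,0],[0,0,0],40],[[-28,0,0],[0,0,0],40],[[-42,0,0],[0,0,0],40],[[-56,0,0],[0,0,0],40],[[-70,0,0],[0,0,0],40],[[-84,0,0],[0,0,0],40],[[-94,0,0],[0,0,0],40],[[-94,0,0],[0,0,0],40]]}}

```text
clock: 20.08
tcp_pos: [0.4731, 0.0717, 0.0487]
orientation: [0.001, -0.106, 0.994, 0.0]
wrist_force: [0.1, 0.6, -0.9]
finger_gap: 0.0482
grip_force: 62.3
```

Request:
{"method": "step_arm", "body": {"moves": [[[0,0,0],[0,0,0],40],[[0,0,0],[0,0,0],40],[[0,0,3],[0,0,0],40],[[0,0,6],[0,0,0],40],[[0,0,8],[0,0,0],40],[[0,0,9.5],[0,0,0],40],[[0,0,9.5],[0,0,0],40],[[0,0,9.5],[0,0,0],40]]}}

```text
clock: 20.75
tcp_pos: [0.4694, 0.0717, 0.0385]
orientation: [-0.001, -0.106, 0.994, 0.0]
wrist_force: [-2.8, -1.1, 5.3]
finger_gap: 0.0482
grip_force: 62.8
```

Run:
```python
from place import *
print(cur()[0],cur()[2]['finger_gap'],cur()[2]['wrist_force'])
R=down(np.pi+S[2]); plan(sp(-.065,.039),R)
```

```text
[0.46939444 0.07167503 0.03852199] 0.04824176409565987 [-2.81828202 -1.07238211  5.29949828]
shift [-1.9, -0.5, -0.5] rot [0.001, -0.002, -0.0] | rows 0.0
```

Third board seated with a 5 N touch. I release it and go for board B.

Request:
{"method": "step_arm", "body": {"moves": [[[0,0,0],[0,0,0],62],[[0,0,0],[0,0,0],64],[[0,0,0],[0,0,0],64],[[0,0,-15],[0,0,0],64],[[0,0,-40],[0,0,0],64],[[0,0,-80],[0,0,0],64],[[0,0,-110],[0,0,0],64],[[0,0,-110],[0,0,0],64]]}}

```text
clock: 21.42
tcp_pos: [0.4742, 0.0717, 0.1543]
orientation: [0.005, -0.106, 0.994, -0.0]
wrist_force: [1.9, 0.4, 0.2]
finger_gap: 0.064
grip_force: 0.0
```

Request:
{"method": "step_arm", "body": {"moves": [[[20,-40,0],[0,0,0],64],[[38,-80,0],[0,0,0],64],[[58,-120,0],[0,0,0],64],[[58,-120,0],[0,0,0],64],[[58,-120,0],[0,0,0],64],[[58,-120,0],[0,0,0],64]]}}

```text
clock: 21.92
tcp_pos: [0.4388, -0.0581, 0.1481]
orientation: [-0.0, -0.105, 0.994, 0.001]
wrist_force: [-0.4, -0.4, 0.2]
finger_gap: 0.0641
grip_force: 0.0
```

Run:
```python
from nxt import *
plan(*goto(.636,-.2695,4.6,z=.14))
im,p=snap('scene','s6');cv2.imwrite('pics/s6b.png',cv2.resize(im[150:280,250:420,::-1],(784,600),interpolation=cv2.INTER_CUBIC))
```

```text
top 368 [325.6 159. ] (array([ 0.6355, -0.2698]), 4.6, array([0.046, 0.164]))
top 275 [234.2 196.9] (array([0.4893, 0.0773]), 12.0, array([0.052, 0.143]))
scn 408 [281.3 213.3] (array([0.4807, 0.0826]), 9.8, array([0.061, 0.191]))
scn 771 [177.6 268. ] (array([ 0.6371, -0.2689]), 3.9, array([0.052, 0.173]))
[ 0.43903156 -0.05697914  0.14809266] [-0.02133212 -0.25453696 -0.39911958] 0.06389512959736357
shift [-117.6, -245.5, 7.7] rot [0.001, -0.001, 0.134] | rows 6.5
```

View pics/s6b.png

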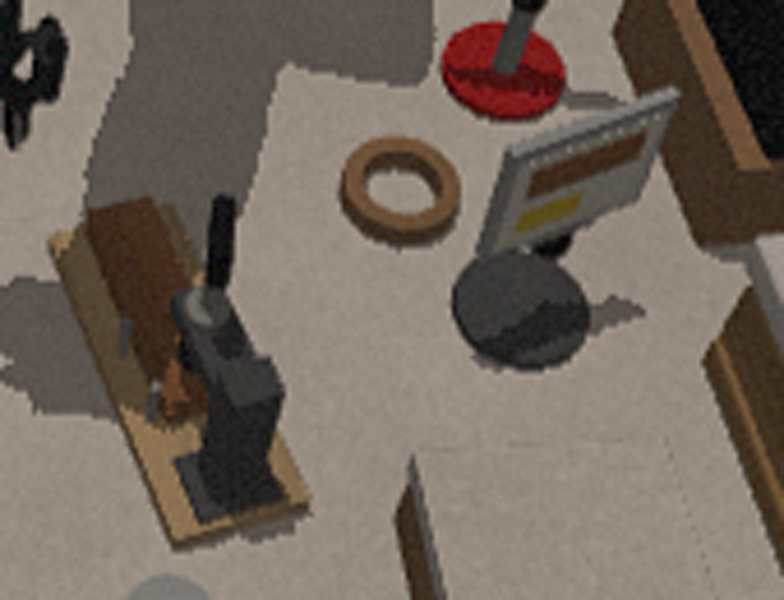

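Request:
{"method": "step_arm", "body": {"moves": [[[-18,-38,0],[0,0,0.02],64],[[-36,-76,0],[0,0,0.05],64],[[-54,-114,0],[0,0,0.08],64],[[-72,-152,0],[0,0,0.1],64],[[-90,-190,0],[0,0,0.12],64],[[-108,-226,0],[0,0,0.134],64],[[-117.6,-245.5,0],[0,0,0.134],64],[[-117.6,-245.5,0],[0,0,0.134],64]]}}

```text
clock: 22.73
tcp_pos: [0.6091, -0.2755, 0.1464]
orientation: [0.0, -0.039, 0.999, -0.0]
wrist_force: [-0.5, -0.3, 0.4]
finger_gap: 0.0642
grip_force: 0.0
```

Request:
{"method": "step_arm", "body": {"moves": [[[0,0,20],[0,0,0],60],[[0,0,60],[0,0,0],60],[[0,0,95],[0,0,0],60],[[0,0,118],[0,0,0],60],[[0,0,118],[0,0,0],60],[[0,0,118],[0,0,0],60],[[0,0,118],[0,0,0],60],[[0,0,118],[0,0,0],60]]}}

```text
clock: 23.4
tcp_pos: [0.6076, -0.2731, 0.0327]
orientation: [0.001, -0.04, 0.999, -0.001]
wrist_force: [0.3, -0.1, 0.7]
finger_gap: 0.0598
grip_force: 0.0
```

Run:
```python
from place import *
snap('wrist','w5')
for a,c,col,b in boards('w5'): print(a,c.round(1),fitrect(ray(b,'w5',.01)))
g=np.radians(4.6); plan([.636-.03,-.2719,-.0005],down(np.pi+g)); print(cur()[0])
```

```text
21989 [247.6 246.5] (array([ 0.6272, -0.2716]), 7.3, array([0.048, 0.153]))
shift [1.5, 1.7, 33.3] rot [-0.002, 0.003, -0.0] | rows 0.8
[ 0.60753099 -0.27338039  0.03279773]
```

Request:
{"method": "step_arm", "body": {"moves": [[[1.5,1.5,4],[0,0,0],60],[[1.5,1.5,10],[0,0,0],58],[[1.5,1.5,20],[0,0,0],58],[[1.5,1.5,28],[0,0,0],58],[[1.5,1.5,33],[0,0,0],58],[[1.5,1.5,33],[0,0,0],58],[[1.5,1.5,33],[0,0,0],45],[[1.5,1.5,33],[0,0,0],40]]}}

```text
clock: 24.12
tcp_pos: [0.6044, -0.272, -0.0025]
orientation: [-0.0, -0.039, 0.999, -0.0]
wrist_force: [-2.0, -0.4, 7.4]
finger_gap: 0.0485
grip_force: 65.4
```

Request:
{"method": "step_arm", "body": {"moves": [[[0,0,0],[0,0,0],40],[[0,0,0],[0,0,0],40],[[0,0,0],[0,0,0],40],[[0,0,0],[0,0,0],40]]}}

```text
clock: 24.45
tcp_pos: [0.6044, -0.272, -0.0025]
orientation: [-0.0, -0.039, 0.999, -0.0]
wrist_force: [-1.0, 0.1, 4.7]
finger_gap: 0.0483
grip_force: 65.0
```

Request:
{"method": "step_arm", "body": {"moves": [[[0,0,-15],[0,0,0],40],[[0,0,-35],[0,0,0],40],[[0,0,-65],[0,0,0],40],[[0,0,-105],[0,0,0],40],[[40,0,-118],[0,0,0],40],[[80,0,-118],[0,0,0],40],[[120,0,-118],[0,0,0],40],[[120,0,-118],[0,0,0],40]]}}

```text
clock: 25.12
tcp_pos: [0.4758, -0.2782, 0.1129]
orientation: [-0.005, -0.038, 0.999, 0.003]
wrist_force: [-0.7, 0.4, -1.8]
finger_gap: 0.0481
grip_force: 62.2
```

Request:
{"method": "step_arm", "body": {"moves": [[[0,0,0],[0,0,0],40],[[0,0,0],[0,0,0],40],[[0,0,0],[0,0,0],40]]}}

```text
clock: 25.37
tcp_pos: [0.4856, -0.2816, 0.1152]
orientation: [0.0, -0.04, 0.999, -0.0]
wrist_force: [0.7, -0.2, -0.5]
finger_gap: 0.0483
grip_force: 62.2
```

Run:
```python
from place import *
print(cur()[0],cur()[2]['finger_gap'])
snap('wrist','w5')
for a,c,col,b in boards('w5'): print(a,c.round(1),b.round(0).tolist())
R=down(np.pi+S[2]); plan(sp(-.16,.12),R)
```

```text
[ 0.48562754 -0.28155253  0.11517613] 0.04832260895528933
25055 [246.9 258. ] [[185.0, 151.0], [310.0, 151.0], [310.0, 377.0], [185.0, 377.0]]
shift [80.3, 340.4, -4.9] rot [-0.0, -0.0, -0.134] | rows 8.4
```

Request:
{"method": "step_arm", "body": {"moves": [[[30,28,-5],[0,0,-0.02],40],[[55,60,-5],[0,0,-0.04],40],[[70,98,-5],[0,0,-0.06],40],[[80,138,-5],[0,0,-0.08],40],[[80,179,-5],[0,0,-0.1],40],[[80,220,-5],[0,0,-0.12],40],[[80,260,-5],[0,0,-0.134],40],[[80,300,-5],[0,0,-0.134],40]]}}

```text
clock: 26.08
tcp_pos: [0.3818, 0.0136, 0.1208]
orientation: [0.0, -0.107, 0.994, 0.0]
wrist_force: [1.1, -1.2, -0.3]
finger_gap: 0.0481
grip_force: 62.3
```

Request:
{"method": "step_arm", "body": {"moves": [[[0,22,0],[0,0,0],40],[[0,40,0],[0,0,0],40],[[0,40,20],[0,0,0],40],[[0,40,45],[0,0,0],40],[[0,40,64],[0,0,0],40],[[0,40,64],[0,0,0],40],[[0,40,64],[0,0,0],40],[[0,40,64],[0,0,0],40]]}}

```text
clock: 26.75
tcp_pos: [0.3736, 0.0509, 0.0572]
orientation: [-0.0, -0.107, 0.994, 0.0]
wrist_force: [0.4, 0.4, -0.6]
finger_gap: 0.0483
grip_force: 62.3
```

Run:
```python
from place import *
print(cur()[0],cur()[2]['finger_gap'],cur()[2]['wrist_force'])
R=down(np.pi+S[2]); plan(sp(-.16,.055),R); plan(sp(-.065,.055),R)
```

```text
[0.37364768 0.05093715 0.05721175] 0.04828573993659601 [ 0.35051793  0.38350157 -0.60558144]
shift [-4.9, -0.5, 2.2] rot [0.0, -0.0, 0.0] | rows 0.1
shift [-99.9, -0.5, 2.2] rot [0.0, -0.0, 0.0] | rows 2.4
```

Request:
{"method": "step_arm", "body": {"moves": [[[-14,-0.5,2],[0,0,0],40],[[-28,-0.5,2],[0,0,0],40],[[-42,-0.5,2],[0,0,0],40],[[-56,-0.5,2],[0,0,0],40],[[-70,-0.5,2],[0,0,0],40],[[-84,-0.5,2],[0,0,0],40],[[-98,-0.5,2],[0,0,0],40],[[-100,-0.5,2],[0,0,0],40]]}}

```text
clock: 27.42
tcp_pos: [0.4748, 0.0716, 0.0562]
orientation: [0.002, -0.106, 0.994, -0.0]
wrist_force: [0.0, 0.0, 0.2]
finger_gap: 0.0483
grip_force: 62.4
```

Request:
{"method": "step_arm", "body": {"moves": [[[0,0,0],[0,0,0],40],[[0,0,0],[0,0,0],40],[[0,0,3],[0,0,0],40],[[0,0,5],[0,0,0],40],[[0,0,7],[0,0,0],40],[[0,0,8],[0,0,0],40],[[0,0,8],[0,0,0],40],[[0,0,8],[0,0,0],40]]}}

```text
clock: 28.08
tcp_pos: [0.4696, 0.0714, 0.0474]
orientation: [-0.001, -0.106, 0.994, 0.0]
wrist_force: [-5.1, 0.5, 13.5]
finger_gap: 0.0482
grip_force: 64.5
```

Run:
```python
from place import *
print(cur()[0],cur()[2]['finger_gap'],cur()[2]['wrist_force'])
R=down(np.pi+S[2]); plan(sp(-.065,.0475),R)
```

```text
[0.46955941 0.0713883  0.04741741] 0.0482174894622167 [-5.1098931   0.46182435 13.52802092]
shift [-1.8, -0.2, -0.1] rot [0.0, -0.001, -0.0] | rows 0.0
```

Request:
{"method": "step_arm", "body": {"moves": [[[0,0,-1],[0,0,0],62],[[0,0,-1],[0,0,0],64],[[0,0,-1],[0,0,0],64],[[0,0,-15],[0,0,0],70],[[0,0,-40],[0,0,0],80],[[0,0,-80],[0,0,0],80],[[0,0,-120],[0,0,0],80],[[0,0,-160],[0,0,0],80]]}}

```text
clock: 28.75
tcp_pos: [0.4697, 0.0714, 0.2075]
orientation: [-0.001, -0.106, 0.994, 0.0]
wrist_force: [1.4, -0.6, -1.1]
finger_gap: 0.0799
grip_force: 0.0
```

Request:
{"method": "step_arm", "body": {"moves": [[[0,0,-40],[0,0,0],80],[[0,0,-80],[0,0,0],80],[[0,0,-110],[0,0,0],80],[[0,0,-110],[0,0,0],80],[[0,0,-110],[0,0,0],80],[[0,0,-110],[0,0,0],80],[[0,0,-110],[0,0,0],80]]}}

```text
clock: 29.33
tcp_pos: [0.4699, 0.0714, 0.3146]
orientation: [-0.002, -0.106, 0.994, 0.0]
wrist_force: [-0.4, 0.1, -0.3]
finger_gap: 0.0801
grip_force: 0.0
```

Run:
```python
from place import *
print(cur()[0],cur()[2]['joint_pos'].round(2))
im,p=snap('wrist','w7'); ov=cv2.resize(im[:,:,::-1],(800,600),interpolation=cv2.INTER_CUBIC).copy()
for q in proj([sp(.033,.228),sp(.059,.228),sp(.007,.228)]+[sp(-.035+i*.085,.06,j*.025) for i in(-1,1) for j in(-1,1)],'w7'): cv2.drawMarker(ov,tuple(int(v) for v in (q+.5)*800/512),(0,255,0),0,12,1)
cv2.imwrite('pics/w7b.png',ov)
```

```text
[0.46987164 0.07140319 0.31462309] [-0.02  0.11 -0.01  1.46  0.   -0.23]
```

View pics/w7b.png

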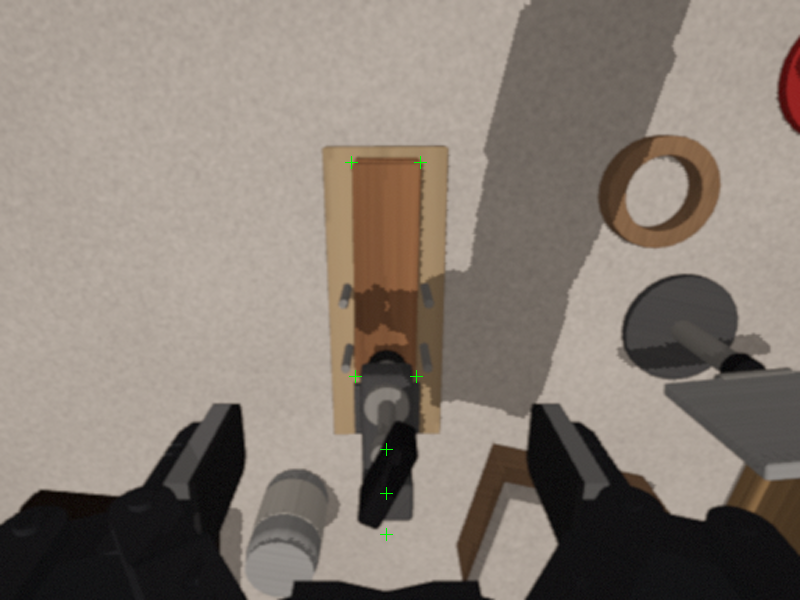

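The stack is squared within 2 mm. The knob bar shows at about (388,473), turned a little and lower than fully unscrewed, so I enlarge that.

Run:
```python
from place import *
im=np.load('pics/w7.npz')['im'][210:350,205:290,::-1].astype(float)
g=np.clip(im*2.2,0,255).astype(np.uint8)
g=cv2.resize(g,None,fx=4.2,fy=4.2,interpolation=cv2.INTER_CUBIC)
s=np.load('pics/s6.npz')['im'][185:270,255:320,::-1].astype(float); s=cv2.resize(np.clip(s*2.2,0,255).astype(np.uint8),None,fx=6,fy=6,interpolation=cv2.INTER_CUBIC)
h=588; c=np.zeros((h,357+390,3),np.uint8); c[:,:357]=g[:h]; c[:510,357:]=s; cv2.imwrite('pics/k.png',c); print(g.shape,s.shape)
```

```text
(588, 357, 3) (510, 390, 3)
```

View pics/k.png

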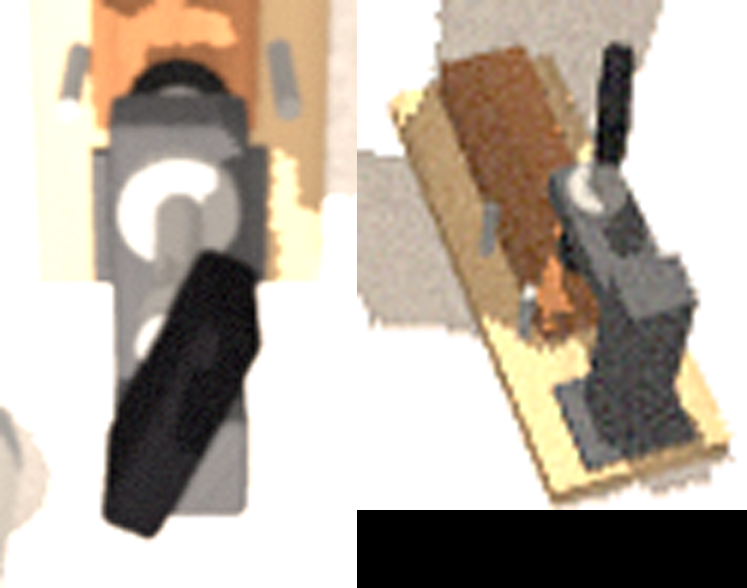

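```bash
cat > knob.py <<'E'
from place import *
def fitknob(f,roi,thr=22,free=True):
    im=np.load('pics/'+f+'.npz')['im']; g=cv2.GaussianBlur(im.max(2),(3,3),0)
    m=np.zeros(g.shape,np.uint8); r0,r1,c0,c1=roi; m[r0:r1,c0:c1]=(g[r0:r1,c0:c1]<thr)
    n,l,s,c=cv2.connectedComponentsWithStats(m); k=1+np.argmax(s[1:,4]); m=(l==k).astype(np.uint8); print('mask',s[k])
    U=4; M=cv2.resize(m,None,fx=U,fy=U,interpolation=cv2.INTER_LINEAR)
    B=np.array([[i*.026,j*.007,k] for i in(-1,1) for j in(-1,1) for k in(-.030,0)])
    best=[]
    def score(z,a,dx,dy):
        X=[sp(.033+dx+b[0]*np.cos(a)-b[1]*np.sin(a),z+b[2],dy+b[0]*np.sin(a)+b[1]*np.cos(a)) for b in B]
        q=((proj(X,f)+.5)*U-.5).round().astype(np.int32); h=cv2.convexHull(q); t=np.zeros_like(M); cv2.fillConvexPoly(t,h,1)
        return (t&M).sum()/(t|M).sum()
    from scipy.optimize import differential_evolution as de
    r=de(lambda v:-score(*v),[(.17,.235),(-1.6,1.6),(-.003,.003),(-.003,.003)],seed=1,popsize=12,maxiter=60,tol=1e-5)
    print(f,'IoU',-r.fun,'ztop',r.x[0].round(4),'yaw deg',np.degrees(r.x[1]).round(1),'dxy',r.x[2:].round(4)); return r.x
if __name__=='__main__':
    im=np.load('pics/w7.npz')['im']; print(im[295:320:6,225:275:4].max(2))
    fitknob('w7',(255,345,220,285))
E
python3 knob.py
```

```text
[[180 183  70  78  10  12  18  21  17  12  58 179 177]
 [181 179  50  13  12  18  15  14  12  12 178 177 176]
 [180 181  16  13  13  24  13  10  11  41 169 180 174]
 [176 144  14  15  19  16  11  10  64  72 160 177 177]
 [176 132  16  16  19  19  22  50  72  71 162 176 177]]
mask [ 231  271   35   65 1232]
w7 IoU 0.7723771898319964 ztop 0.2187 yaw deg -18.7 dxy [0.003  0.0008]
```

```bash
sed -i 's/thr=22/thr=34/' knob.py
python3 - <<'E'
from knob import *
x=fitknob('w7',(255,345,220,285))
E
```

```text
mask [ 230  270   37   67 1361]
w7 IoU 0.8339073262366938 ztop 0.2193 yaw deg -19.4 dxy [0.003  0.0007]
```

```bash
sed -i 's/(-.003,.003),(-.003,.003)/(-.012,.012),(-.006,.006)/' knob.py
python3 - <<'E'
from knob import *
x=fitknob('w7',(255,345,220,285))
f='w7';z,a,dx,dy=x
B=np.array([[i*.026,j*.007,k] for i in(-1,1) for j in(-1,1) for k in(-.030,0)])
print(proj([sp(.033+dx+b[0]*np.cos(a)-b[1]*np.sin(a),z+b[2],dy+b[0]*np.sin(a)+b[1]*np.cos(a)) for b in B],f).round(0).tolist())
m=np.load('pics/w7.npz')['im'].max(2)[262:345:3,222:280:2]<34
for r in m: print(''.join('.#'[int(v)] for v in r))
E
```

```text
mask [ 230  270   37   67 1361]
w7 IoU 0.8829986279156792 ztop 0.2092 yaw deg -20.8 dxy [0.0118 0.0007]
[[251.0, 267.0], [251.0, 286.0], [265.0, 272.0], [266.0, 291.0], [231.0, 311.0], [230.0, 333.0], [245.0, 316.0], [245.0, 338.0]]
.............................
.............................
.............................
...............######........
..............########.......
..............########.......
.............#########.......
............##########.......
............##########.......
...........###########.......
..........############.......
.........#############.......
........#############........
.......##############........
......###############........
......#############..........
......############...........
.....############............
.....###########.............
.....###########.............
.....##########..............
.....#########...............
....#########................
....########.................
.....######..................
.........#...................
.............................
.............................
```

Run:
```python
from place import *
B=np.array([[i*.026,j*.007,k] for i in(-1,1) for j in(-1,1) for k in(-.030,0)])
def box(z,a,dx=0,dy=0): return [sp(.033+dx+b[0]*np.cos(a)-b[1]*np.sin(a),z+b[2],dy+b[0]*np.sin(a)+b[1]*np.cos(a)) for b in B]
for z in(.228,.218,.208,.198):
  for f in('s6','top0','w7'):
    q=proj(box(z,np.radians(-20)),f); print(z,f,'u',q[:,0].min().round(1),q[:,0].max().round(1),'v',q[:,1].min().round(1),q[:,1].max().round(1))
for f,(r0,r1,c0,c1),st in(('s6',(185,222,285,312),1),('top0',(145,185,215,240),1)):
    m=np.load('pics/%s.npz'%f)['im'].max(2)[r0:r1,c0:c1]
    for i,r in enumerate(m): print(r0+i,''.join('#' if v<30 else '+' if v<45 else '.' for v in r))
```

```text
0.228 s6 u 293.8 300.6 v 191.3 212.7
0.228 top0 u 223.1 230.1 v 161.6 178.7
0.228 w7 u 228.2 266.8 v 266.4 342.5
0.218 s6 u 293.5 300.1 v 193.4 214.6
0.218 top0 u 223.4 230.3 v 162.1 179.0
0.218 w7 u 228.8 266.1 v 260.5 333.9
0.208 s6 u 293.1 299.7 v 195.4 216.5
0.208 top0 u 223.6 230.5 v 162.5 179.3
0.208 w7 u 229.3 265.5 v 255.0 325.9
0.198 s6 u 292.8 299.3 v 197.5 218.4
0.198 top0 u 223.8 230.7 v 162.9 179.6
0.198 w7 u 229.8 264.8 v 249.8 318.4
185 ...........................
186 ...........................
187 ...........................
188 ...........................
189 ...........................
190 ...........................
191 ...........................
192 ............++.............
193 ...........+####...........
194 ...........#####...........
195 ...........##+##...........
196 ...........#####...........
197 ...........####+...........
198 ..........+####+...........
199 ..........+####+...........
200 ..........#####+...........
201 ..........#####............
202 ..........+####............
203 ..........#####............
204 ..........#####............
205 ....
[... 1035 characters left out ...]
..........
162 ...........++............
163 .........++##+++.........
164 ......+..++###++.........
165 .........+#####+.........
166 .......++++####..........
167 ........+######..........
168 ........++####+..........
169 .........#####...........
170 .........#+##+...........
171 .........####............
172 .........+###............
173 .........+##+............
174 .........+##+............
175 .........+##.............
176 .........+##.............
177 .........+##+............
178 ...........++............
179 .........................
180 .........................
181 .........................
182 .........................
183 .........................
184 .........................
```

Run:
```python
from place import *
b=S[2]-np.radians(20); p=sp(.033,.29)
p0,R0,_=cur()
a=plan(p,down(np.pi+S[2]+.93)); a=plan(p,down(np.pi+S[2]+1.86),a); a=plan(p,down(b),a); plan(p,down(b))
```

```text
shift [-99.7, -0.1, 24.1] rot [0.003, -0.003, -0.93] | rows 7.4
shift [0.0, 0.0, 0.0] rot [-0.0, 0.0, -0.93] | rows 7.4
shift [0.0, 0.0, 0.0] rot [0.0, 0.0, -0.933] | rows 7.5
shift [-99.7, -0.1, 24.1] rot [0.006, 0.001, -2.793] | rows 22.3
```

Request:
{"method": "step_arm", "body": {"moves": [[[-15,0,0],[0,0,-0.12],40],[[-30,0,0],[0,0,-0.24],40],[[-45,0,0],[0,0,-0.36],40],[[-60,0,5],[0,0,-0.48],40],[[-75,0,10],[0,0,-0.6],40],[[-90,0,15],[0,0,-0.72],40],[[-100,0,20],[0,0,-0.84],40],[[-100,0,24],[0,0,-0.93],40]]}}

```text
clock: 30.05
tcp_pos: [0.5693, 0.0928, 0.2893]
orientation: [-0.002, -0.543, 0.839, 0.001]
wrist_force: [-0.0, -0.4, -0.4]
finger_gap: 0.04
grip_force: 0.0
```

Request:
{"method": "step_arm", "body": {"moves": [[[0,0,0],[0,0,-0.12],40],[[0,0,0],[0,0,-0.24],40],[[0,0,0],[0,0,-0.36],40],[[0,0,0],[0,0,-0.48],40],[[0,0,0],[0,0,-0.6],40],[[0,0,0],[0,0,-0.72],40],[[0,0,0],[0,0,-0.84],40],[[0,0,0],[0,0,-0.93],40]]}}

```text
clock: 30.72
tcp_pos: [0.5676, 0.0926, 0.2904]
orientation: [0.001, 0.862, -0.507, -0.002]
wrist_force: [-0.0, -0.2, -0.3]
finger_gap: 0.0397
grip_force: 0.0
```

Request:
{"method": "step_arm", "body": {"moves": [[[0,0,0],[0,0,-0.12],40],[[0,0,0],[0,0,-0.24],40],[[0,0,0],[0,0,-0.36],40],[[0,0,0],[0,0,-0.48],40],[[0,0,0],[0,0,-0.6],40],[[0,0,0],[0,0,-0.72],40],[[0,0,0],[0,0,-0.84],40],[[0,0,0],[0,0,-0.93],40]]}}

```text
clock: 31.38
tcp_pos: [0.5676, 0.0926, 0.2904]
orientation: [-0.0, 0.998, -0.066, -0.002]
wrist_force: [0.1, 0.6, 0.7]
finger_gap: 0.0402
grip_force: 0.0
```

Request:
{"method": "step_arm", "body": {"moves": [[[0,0,0],[0,0,0],40],[[0,0,0],[0,0,0],40],[[0,0,0],[0,0,0],40],[[0,0,0],[0,0,0],40]]}}

```text
clock: 31.72
tcp_pos: [0.5682, 0.0926, 0.2917]
orientation: [-0.0, 0.998, -0.07, -0.001]
wrist_force: [-0.9, -0.4, -0.1]
finger_gap: 0.0401
grip_force: 0.0
```

Run:
```python
from place import *
b=S[2]-np.radians(20); t,R,s=cur(); print(t,s['joint_pos'].round(2))
plan(sp(.033,.2),down(b))
# wrist view of what is below + knob dark fit in scene
im,p=snap('wrist','w8'); cv2.imwrite('pics/w8b.png',im[:,:,::-1])
```

```text
[0.5681534  0.09256606 0.29172916] [ 0.02  0.31  0.19  1.45  0.   -2.98]
shift [-0.8, 0.3, 91.7] rot [-0.0, 0.002, -0.004] | rows 2.2
```

View pics/w8b.png

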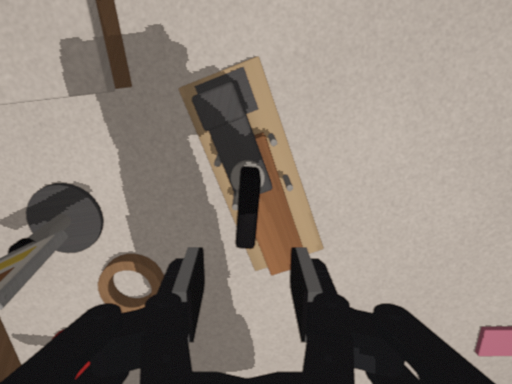

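The knob bar is between the fingers, in line with the tool's x axis (about (247,208)). I go down and grip it.

Request:
{"method": "step_arm", "body": {"moves": [[[0,0,30],[0,0,0],40],[[0,0,60],[0,0,0],40],[[0,0,82],[0,0,0],40],[[-0.8,0,92],[0,0,0],40],[[-0.8,0,92],[0,0,0],40],[[-0.8,0,92],[0,0,0],40],[[-0.8,0,92],[0,0,0],40],[[-0.8,0,92],[0,0,0],40]]}}

```text
clock: 32.43
tcp_pos: [0.5687, 0.0928, 0.2021]
orientation: [-0.0, 0.998, -0.069, 0.001]
wrist_force: [-0.4, 0.7, 0.6]
finger_gap: 0.0402
grip_force: 0.0
```

Request:
{"method": "step_arm", "body": {"moves": [[[0,0,0],[0,0,0],25],[[0,0,0],[0,0,0],15],[[0,0,0],[0,0,0],8],[[0,0,0],[0,0,0],8],[[0,0,0],[0,0,0],8],[[0,0,0],[0,0,0],8],[[0,0,0],[0,0,0],8],[[0,0,0],[0,0,0],8]], "grip_force": 50}}

```text
clock: 33.1
tcp_pos: [0.5682, 0.0923, 0.2016]
orientation: [0.0, 0.998, -0.069, 0.001]
wrist_force: [0.1, -2.8, 5.3]
finger_gap: 0.0132
grip_force: 49.7
```

Run:
```python
from place import *
t,R,s=cur(); print(t,s['wrist_force'],s['ft_torque'],s['finger_gap']); M=R.as_matrix(); y=np.arctan2(M[1,0],M[0,0]); print('tool yaw rel stand',np.degrees(y-S[2]))
snap('scene','s9'); np.save('g1.npy',[y-S[2],t[2]])
```

```text
[0.56818499 0.09228854 0.20158126] [ 0.14914435 -2.75770885  5.34685321] [-0.35576018  0.13653562 -0.02307083] 0.013171853552762675
tool yaw rel stand -20.18739538393812
```

Request:
{"method": "step_arm", "body": {"moves": [[[0,0,0.4],[0,0,0.12],8],[[0,0,0.9],[0,0,0.24],8],[[0,0,1.4],[0,0,0.36],8],[[0,0,1.8],[0,0,0.48],8],[[0,0,2.3],[0,0,0.6],8],[[0,0,2.8],[0,0,0.72],8],[[0,0,3.2],[0,0,0.84],8],[[0,0,3.7],[0,0,0.96],8]]}}

```text
clock: 33.82
tcp_pos: [0.5668, 0.0905, 0.1978]
orientation: [0.002, 0.851, -0.525, 0.001]
wrist_force: [-5.1, -9.5, 9.7]
finger_gap: 0.0133
grip_force: 49.9
```

Request:
{"method": "step_arm", "body": {"moves": [[[0,0,0],[0,0,0],8],[[0,0,0],[0,0,0],8],[[0,0,0],[0,0,0],8]]}}

```text
clock: 34.07
tcp_pos: [0.5668, 0.0904, 0.1978]
orientation: [0.002, 0.852, -0.523, 0.001]
wrist_force: [-5.5, -7.9, 8.6]
finger_gap: 0.0134
grip_force: 50.1
```

```bash
cat > ky.py <<'E'
from place import *
t,R,s=cur(); print(t.round(4),s['wrist_force'].round(1),s['ft_torque'].round(3),s['finger_gap'].round(4),'j6',s['joint_pos'][5].round(2)); M=R.as_matrix(); y=np.arctan2(M[1,0],M[0,0]); print('tool yaw rel stand',np.degrees(y-S[2]).round(1))
E
python3 ky.py
```

```text
Traceback (most recent call last):
  File "ky.py", line 2, in <module>
    t,R,s=cur(); print(t.round(4),s['wrist_force'].round(1),s['ft_torque'].round(3),s['finger_gap'].round(4),'j6',s['joint_pos'][5].round(2)); M=R.as_matrix(); y=np.arctan2(M[1,0],M[0,0]); print('tool yaw rel stand',np.degrees(y-S[2]).round(1))
                                                                                    ^^^^^^^^^^^^^^^^^^^^^
AttributeError: 'float' object has no attribute 'round'
```

```bash
sed -i "s/s\['finger_gap'\].round(4)/round(s['finger_gap'],4)/" ky.py; python3 ky.py
python3 - <<'E'
from place import *
t,R,s=cur(); M=R.as_matrix(); y=np.arctan2(M[1,0],M[0,0]); plan([.5662,.0925,t[2]],down(y))
E
```

```text
[0.5668 0.0904 0.1978] [-5.5 -7.9  8.6] [-1.608  0.954 -0.074] 0.0134 j6 -2.02
tool yaw rel stand -75.3
shift [-2.1, -0.4, -0.0] rot [0.003, -0.003, -0.0] | rows 0.1
```

Request:
{"method": "step_arm", "body": {"moves": [[[0,0,0],[0,0,0],24],[[0,0,0],[0,0,0],24],[[0,0,0],[0,0,0],24],[[0,0,0],[0,0,0],24],[[0,0,0],[0,0,0],24]]}}

```text
clock: 34.48
tcp_pos: [0.5674, 0.093, 0.1962]
orientation: [0.0, 0.853, -0.522, -0.001]
wrist_force: [-0.3, 1.0, -0.2]
finger_gap: 0.0241
grip_force: 0.0
```

```bash
python3 ky.py
python3 - <<'E'
from place import *
t,R,s=cur(); M=R.as_matrix(); y=np.arctan2(M[1,0],M[0,0]); plan([.5665,.0924,.1965],down(y))
E
```

```text
[0.5674 0.093  0.1962] [-0.3  1.  -0.2] [-0.037 -0.006 -0.014] 0.0241 j6 -2.02
tool yaw rel stand -75.1
shift [0.1, 1.1, -0.3] rot [0.001, 0.001, 0.0] | rows 0.0
```

Request:
{"method": "step_arm", "body": {"moves": [[[0,1,-0.5],[0,0,0],24],[[0,1,-0.5],[0,0,0],24],[[0,1,-0.5],[0,0,0],8],[[0,1,-0.5],[0,0,0],8],[[0,1,-0.5],[0,0,0],8],[[0,1,-0.5],[0,0,0],8],[[0,1,-0.5],[0,0,0],8]]}}

```text
clock: 35.07
tcp_pos: [0.566, 0.0921, 0.1972]
orientation: [0.0, 0.853, -0.522, -0.001]
wrist_force: [-4.5, -1.9, 4.2]
finger_gap: 0.0133
grip_force: 51.8
```

```bash
python3 ky.py
```

```text
[0.566  0.0921 0.1972] [-4.5 -1.9  4.2] [-0.295  0.847 -0.125] 0.0133 j6 -2.02
tool yaw rel stand -75.2
```

Request:
{"method": "step_arm", "body": {"moves": [[[0,0,0.4],[0,0,0.12],8],[[0,0,0.9],[0,0,0.24],8],[[0,0,1.4],[0,0,0.36],8],[[0,0,1.8],[0,0,0.48],8],[[0,0,2.3],[0,0,0.6],8],[[0,0,2.8],[0,0,0.72],8],[[0,0,3.2],[0,0,0.84],8],[[0,0,3.7],[0,0,0.96],8]]}}

```text
clock: 35.73
tcp_pos: [0.5654, 0.092, 0.1934]
orientation: [-0.001, -0.513, 0.858, 0.001]
wrist_force: [-6.9, -1.8, 5.5]
finger_gap: 0.0127
grip_force: 52.0
```

```bash
python3 ky.py
```

```text
[0.5654 0.092  0.1934] [-6.9 -1.8  5.5] [-0.413  1.184  0.027] 0.0127 j6 -1.06
tool yaw rel stand -130.5
```

Request:
{"method": "step_arm", "body": {"moves": [[[0.7,1.3,0.4],[0,0,0.12],8],[[0.7,1.3,0.9],[0,0,0.24],8],[[0.7,1.3,1.4],[0,0,0.36],8],[[0.7,1.3,1.8],[0,0,0.48],8],[[0.7,1.3,2.3],[0,0,0.6],8],[[0.7,1.3,2.8],[0,0,0.72],8],[[0.7,1.3,3.2],[0,0,0.84],8],[[0.7,1.3,3.7],[0,0,0.96],8]]}}

```text
clock: 36.4
tcp_pos: [0.5649, 0.0925, 0.1898]
orientation: [-0.001, -0.059, 0.998, 0.0]
wrist_force: [-4.2, -0.3, 4.5]
finger_gap: 0.013
grip_force: 51.7
```

Request:
{"method": "step_arm", "body": {"moves": [[[0,0,0.4],[0,0,0.12],8],[[0,0,0.9],[0,0,0.24],8],[[0,0,1.4],[0,0,0.36],8],[[0,0,1.8],[0,0,0.48],8],[[0,0,2.3],[0,0,0.6],8],[[0,0,2.8],[0,0,0.72],8],[[0,0,3.2],[0,0,0.84],8],[[0,0,3.7],[0,0,0.96],8]]}}

```text
clock: 37.07
tcp_pos: [0.5651, 0.0931, 0.1861]
orientation: [-0.001, 0.409, 0.913, 0.001]
wrist_force: [-2.5, 1.7, 4.1]
finger_gap: 0.0128
grip_force: 51.7
```

```bash
python3 ky.py
```

```text
[0.5651 0.0931 0.1861] [-2.5  1.7  4.1] [0.291 0.581 0.025] 0.0128 j6 0.86
tool yaw rel stand 119.5
```

Request:
{"method": "step_arm", "body": {"moves": [[[0,0,0.4],[0,0,0.12],8],[[0,0,0.9],[0,0,0.24],8],[[0,0,1.4],[0,0,0.36],8],[[0,0,1.8],[0,0,0.48],8],[[0,0,2.3],[0,0,0.6],8],[[0,0,2.6],[0,0,0.7],8],[[0,0,2.6],[0,0,0.7],8]]}}

```text
clock: 37.65
tcp_pos: [0.5655, 0.0933, 0.1835]
orientation: [-0.001, 0.696, 0.718, 0.001]
wrist_force: [-1.5, 3.3, 2.8]
finger_gap: 0.013
grip_force: 51.6
```

```bash
python3 ky.py; python3 -c "
from h import *
im,p=snap('scene','s10'); im2,_=snap('top','t10')"
```

```text
[0.5655 0.0933 0.1835] [-1.5  3.3  2.8] [ 0.625  0.356 -0.073] 0.013 j6 1.56
tool yaw rel stand 79.6
```

Request:
{"method": "step_arm", "body": {"moves": [[[0,0,0.4],[0,0,0.12],8],[[0,0,0.9],[0,0,0.24],8],[[0,0,1.4],[0,0,0.36],8],[[0,0,1.8],[0,0,0.48],8],[[0,0,2.3],[0,0,0.6],8],[[0,0,2.3],[0,0,0.6],8],[[0,0,2.3],[0,0,0.6],8]]}}

```text
clock: 38.33
tcp_pos: [0.5659, 0.0932, 0.1812]
orientation: [-0.001, 0.875, 0.484, 0.001]
wrist_force: [0.5, 5.5, 2.3]
finger_gap: 0.013
grip_force: 51.5
```

```bash
python3 ky.py
```

```text
[0.5659 0.0932 0.1812] [0.5 5.5 2.3] [ 1.2   -0.072 -0.042] 0.013 j6 2.15
tool yaw rel stand 45.7
```

Request:
{"method": "step_arm", "body": {"moves": [[[0,0,0.4],[0,0,0.12],8],[[0,0,0.9],[0,0,0.24],8],[[0,0,1.4],[0,0,0.36],8],[[0,0,1.8],[0,0,0.48],8],[[0,0,2.3],[0,0,0.6],8],[[0,0,2.3],[0,0,0.6],8],[[0,0,2.3],[0,0,0.6],8]]}}

```text
clock: 38.92
tcp_pos: [0.5662, 0.0929, 0.179]
orientation: [-0.001, 0.979, 0.205, 0.001]
wrist_force: [2.7, 5.5, 0.7]
finger_gap: 0.0135
grip_force: 51.4
```

```bash
python3 ky.py
```

```text
[0.5662 0.0929 0.179 ] [2.7 5.5 0.7] [ 1.045 -0.382 -0.068] 0.0135 j6 2.75
tool yaw rel stand 11.4
```

Request:
{"method": "step_arm", "body": {"moves": [[[0,0,0],[0,0,0],30],[[0,0,0],[0,0,0],40],[[0,0,0],[0,0,0],40],[[0,0,-15],[0,0,0],40],[[0,0,-45],[0,0,0],40],[[0,0,-70],[0,0,0],40],[[0,0,-70],[0,0,0],40],[[0,0,-70],[0,0,0],40]]}}

```text
clock: 39.58
tcp_pos: [0.5661, 0.0918, 0.2503]
orientation: [0.0, 0.979, 0.202, 0.001]
wrist_force: [-0.5, 0.6, -0.8]
finger_gap: 0.0398
grip_force: 0.0
```

```bash
python3 ky.py
python3 - <<'E'
from place import *
im,p=snap('wrist','w11')
snap('scene','s11'); snap('top','t11')
for f,(r0,r1,c0,c1) in(('s11',(190,230,280,312)),):
    m=np.load('pics/%s.npz'%f)['im'].max(2)[r0:r1,c0:c1]
    for i,r in enumerate(m): print(r0+i,''.join('#' if v<30 else '+' if v<45 else '.' for v in r))
cv2.imwrite('pics/w11b.png',im[:,:,::-1])
E
```

```text
[0.5661 0.0918 0.2503] [-0.5  0.6 -0.8] [ 0.014 -0.038 -0.025] 0.0398 j6 2.76
tool yaw rel stand 11.0
190 ......##########.........####...
191 ......##########+.........##+...
192 .......#######+...........##....
193 ........####++..................
194 .........####...................
195 .........####...................
196 ..........###...................
197 ...........#+...................
198 ...........#+..+................
199 ...........#..+#................
200 ...........##+###...............
201 ...........######+..............
202 ...........#######+.............
203 ...........##+#+###.............
204 ...........####+####............
205 ............#########...........
206 ............+########+..........
207 .............+########..........
208 ..............#########.........
209 ...............#########........
210 ...............+########........
211 ................########........
212 .................######+........
213 .................######.........
214 ..................####+.........
215 .......+...........#+...........
216 .......#........................
217 .......++.......................
218 .......++...........+...........
219 ........#+..........+...........
220 ........++.........##+..........
221 .........++.....++++++..........
222 .........++..++++++++++.........
223 ..........+...+++++++++.........
224 ..........++++++++++++++........
225 ...........+.+++++++++++........
226 .........#.++#+++++++++++.......
227 ........+#.+++++++++++++++......
228 ........##..+++++++++++++++#+...
229 ........#+..+++++.++..+++++++...
```

View pics/w11b.png

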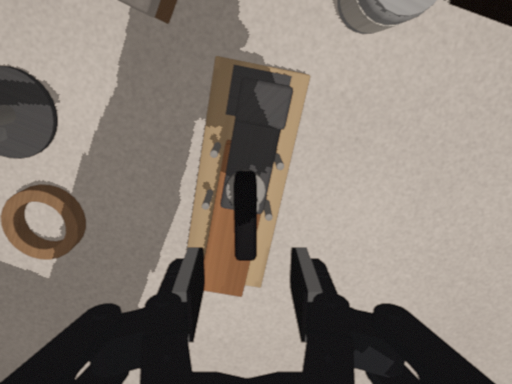

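The bar lies exactly along the tool at about (246,215), so the grip did not slip; the turn so far is 348.6 deg against a target of 390. I back the wrist off half a turn and regrip.

Request:
{"method": "step_arm", "body": {"moves": [[[0,0,0],[0,0,-0.12],40],[[0,0,0],[0,0,-0.24],40],[[0,0,0],[0,0,-0.36],40],[[0,0,0],[0,0,-0.48],40],[[0,0,0],[0,0,-0.6],40],[[0,0,0],[0,0,-0.72],40],[[0,0,0],[0,0,-0.84],40],[[0,0,0],[0,0,-0.96],40]]}}

```text
clock: 40.4
tcp_pos: [0.5643, 0.0921, 0.2471]
orientation: [-0.001, 0.774, 0.633, -0.002]
wrist_force: [-0.2, -0.5, 0.2]
finger_gap: 0.0398
grip_force: 0.0
```

Request:
{"method": "step_arm", "body": {"moves": [[[0,0,0],[0,0,-0.12],40],[[0,0,0],[0,0,-0.24],40],[[0,0,0],[0,0,-0.36],40],[[0,0,0],[0,0,-0.48],40],[[0,0,0],[0,0,-0.6],40],[[0,0,0],[0,0,-0.72],40],[[0,0,0],[0,0,-0.84],40],[[0,0,0],[0,0,-0.96],40]]}}

```text
clock: 41.07
tcp_pos: [0.5643, 0.0921, 0.2471]
orientation: [-0.002, 0.394, 0.919, -0.001]
wrist_force: [0.7, -0.4, -0.6]
finger_gap: 0.0403
grip_force: 0.0
```

Request:
{"method": "step_arm", "body": {"moves": [[[0,0,0],[0,0,-0.12],40],[[0,0,0],[0,0,-0.24],40],[[0,0,0],[0,0,-0.36],40],[[0,0,0],[0,0,-0.48],40],[[0,0,0],[0,0,-0.6],40],[[0,0,0],[0,0,-0.72],40],[[0,0,0],[0,0,-0.84],40],[[0,0,0],[0,0,-0.96],40]]}}

```text
clock: 41.73
tcp_pos: [0.5643, 0.0921, 0.2471]
orientation: [-0.002, -0.075, 0.997, 0.0]
wrist_force: [-0.9, 1.2, -0.7]
finger_gap: 0.0403
grip_force: 0.0
```

Request:
{"method": "step_arm", "body": {"moves": [[[0,0,0],[0,0,-0.1],40],[[0,0,0],[0,0,-0.2],40],[[0,0,0],[0,0,-0.262],40],[[0,0,0],[0,0,-0.262],40],[[0,0,0],[0,0,-0.262],40],[[0,0,0],[0,0,-0.262],40],[[0,0,0],[0,0,-0.262],40]]}}

```text
clock: 42.32
tcp_pos: [0.5649, 0.0922, 0.2483]
orientation: [-0.001, -0.201, 0.98, 0.0]
wrist_force: [-0.3, 0.0, -0.2]
finger_gap: 0.0402
grip_force: 0.0
```

```bash
python3 ky.py
python3 - <<'E'
from place import *
plan([.5658,.0925,.1785],down(S[2]+np.radians(191.4)))
E
```

```text
[0.5649 0.0922 0.2483] [-0.3  0.  -0.2] [ 0.015 -0.009 -0.009] 0.0402 j6 -0.38
tool yaw rel stand -169.1
shift [-1.0, -0.1, 69.8] rot [0.001, -0.002, -0.008] | rows 1.7
```

Request:
{"method": "step_arm", "body": {"moves": [[[-0.5,0,30],[0,0,-0.008],40],[[-1,0,55],[0,0,-0.008],40],[[-1,0,69.5],[0,0,-0.008],40],[[-1,0,69.5],[0,0,-0.008],40],[[-1,0,69.5],[0,0,-0.008],40],[[-1,0,69.5],[0,0,-0.008],40],[[-1,0,69.5],[0,0,-0.008],40]]}}

```text
clock: 42.9
tcp_pos: [0.567, 0.0927, 0.1808]
orientation: [0.001, -0.205, 0.979, 0.0]
wrist_force: [-0.5, 0.2, 0.6]
finger_gap: 0.0399
grip_force: 0.0
```

Request:
{"method": "step_arm", "body": {"moves": [[[0,0,0],[0,0,0],25],[[0,0,0],[0,0,0],15],[[0,0,0],[0,0,0],8],[[0,0,0],[0,0,0],8],[[0,0,0],[0,0,0],8],[[0,0,0],[0,0,0],8],[[0,0,0],[0,0,0],8]]}}

```text
clock: 43.48
tcp_pos: [0.5665, 0.093, 0.1804]
orientation: [0.001, -0.205, 0.979, 0.0]
wrist_force: [-0.9, 1.1, 5.3]
finger_gap: 0.0129
grip_force: 50.2
```

```bash
python3 ky.py
```

```text
[0.5665 0.093  0.1804] [-0.9  1.1  5.3] [ 0.24   0.117 -0.026] 0.0129 j6 -0.39
tool yaw rel stand -168.5
```

Request:
{"method": "step_arm", "body": {"moves": [[[0,0,0.4],[0,0,0.12],8],[[0,0,0.9],[0,0,0.24],8],[[0,0,1.4],[0,0,0.36],8],[[0,0,1.8],[0,0,0.48],8],[[0,0,2.3],[0,0,0.6],8],[[0,0,2.8],[0,0,0.724],8],[[0,0,2.8],[0,0,0.724],8],[[0,0,2.8],[0,0,0.724],8]]}}

```text
clock: 44.15
tcp_pos: [0.5665, 0.0923, 0.1776]
orientation: [0.0, 0.155, 0.988, -0.0]
wrist_force: [-0.8, -0.2, 7.0]
finger_gap: 0.0128
grip_force: 50.3
```

```bash
python3 ky.py
```

```text
[0.5665 0.0923 0.1776] [-0.8 -0.2  7. ] [-0.142  0.276 -0.019] 0.0128 j6 0.33
tool yaw rel stand 149.9
```

Request:
{"method": "step_arm", "body": {"moves": [[[0,0,0],[0,0,0],30],[[0,0,0],[0,0,0],40],[[0,0,0],[0,0,0],40],[[0,0,-15],[0,0,0],40],[[0,0,-50],[0,0,0],40],[[0,0,-90],[0,0,0],40],[[0,0,-130],[0,0,0],40],[[0,0,-150],[0,0,0],40]]}}

```text
clock: 44.82
tcp_pos: [0.5669, 0.0926, 0.3311]
orientation: [0.002, 0.155, 0.988, 0.001]
wrist_force: [0.0, -0.0, 0.6]
finger_gap: 0.0395
grip_force: 0.0
```

```bash
python3 ky.py
python3 - <<'E'
from place import *
snap('wrist','w12')
plan([.43,.33,.32],down(np.radians(180)))
E
```

```text
[0.5669 0.0926 0.3311] [ 0.  -0.   0.6] [ 0.059  0.019 -0.012] 0.0395 j6 0.33
tool yaw rel stand 150.0
shift [204.1, 183.8, 12.7] rot [0.002, 0.009, -0.311] | rows 6.6
```

Request:
{"method": "step_arm", "body": {"moves": [[[30,28,0],[0,0,-0.05],40],[[60,55,0],[0,0,-0.1],40],[[90,82,0],[0,0,-0.15],40],[[120,109,0],[0,0,-0.2],40],[[150,136,0],[0,0,-0.25],40],[[180,162,0],[0,0,-0.3],40],[[204,184,5],[0,0,-0.311],40],[[204,184,12],[0,0,-0.311],40]]}}

```text
clock: 45.53
tcp_pos: [0.4251, 0.3346, 0.3148]
orientation: [-0.001, -0.004, 1.0, 0.001]
wrist_force: [-0.8, -0.5, 0.9]
finger_gap: 0.0399
grip_force: 0.0
```

Request:
{"method": "step_arm", "body": {"moves": [[[0,0,0],[0,0,0],40],[[0,0,0],[0,0,0],40],[[0,0,0],[0,0,0],40],[[0,0,0],[0,0,0],40],[[0,0,0],[0,0,0],40]]}}

```text
clock: 45.95
tcp_pos: [0.4291, 0.3292, 0.3149]
orientation: [-0.0, 0.001, 1.0, 0.0]
wrist_force: [-0.5, -0.1, 0.7]
finger_gap: 0.0404
grip_force: 0.0
```

Run:
```python
from place import *
a,_=snap('wrist','w13'); b,_=snap('scene','s13'); snap('top','t13')
c=np.zeros((576,800,3),np.uint8)
c[:384,:512]=a[:,:,::-1]
s=cv2.resize(b[120:240,310:410,::-1],None,fx=4.7,fy=4.7,interpolation=cv2.INTER_CUBIC); print(s.shape)
c=np.zeros((600,800,3),np.uint8); w=cv2.resize(a[:,150:,::-1],None,fx=.92,fy=.92); c[:w.shape[0],:w.shape[1]]=w; c[:s.shape[0],330:]=s[:,:470]; cv2.imwrite('pics/sg.png',c); print(w.shape)
```

```text
(564, 470, 3)
(353, 333, 3)
```

View pics/sg.png

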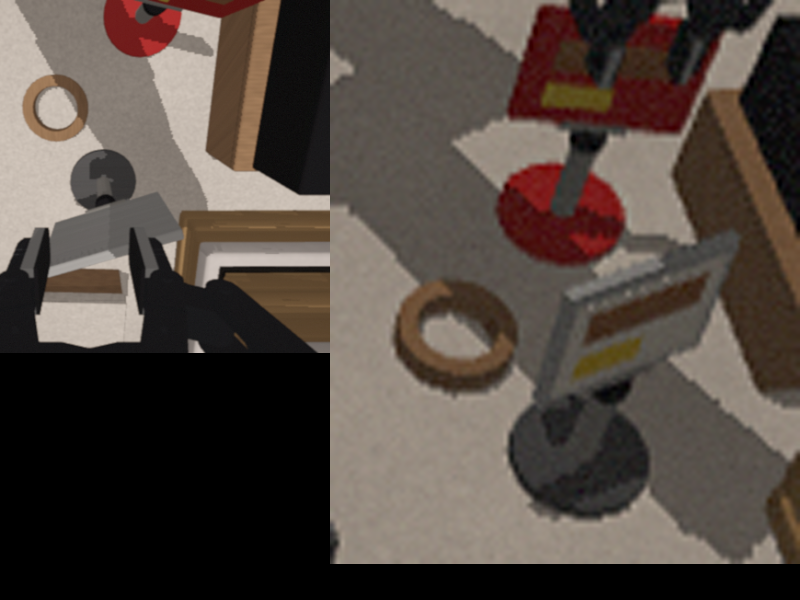

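(This is my last allowed picture; from here I work numerically.) The sign shows in both views: wrist top edge from about (202,299) to (351,259), bottom edge (210,245) to (324,210); scene corners TL (562,292), TR (738,237), BR (697,340), BL (537,400). I fit swivel and tilt.

```bash
cat > sign.py <<'E'
from place import *
from scipy.optimize import least_squares
def Rs(a,t):
    return Rot.from_euler('z',a).as_matrix()@Rot.from_euler('y',-t).as_matrix()
def pt(q,x,y,z): return Rs(q[2],q[3])@np.array([x,y,z])+[q[0],q[1],.11]
if __name__=='__main__':
    sc=lambda u,v:[(u-330)/4.7+310-.4,v/4.7+120-.4]; w=lambda u,v:[u/.92+150,v/.92]
    obs=[('s13',sc(562,292),(-.005,-.065,.11)),('s13',sc(738,235),(-.005,.065,.11)),('s13',sc(699,338),(.005,.065,0)),('s13',sc(540,400),(.005,-.065,0)),
         ('w13',w(48,277),(.005,-.065,.11)),('w13',w(185,238),(.005,.065,.11)),('w13',w(55,224),(-.005,-.065,0)),('w13',w(160,193),(-.005,.065,0))]
    res=lambda q:np.r_[np.concatenate([proj(pt(q,*x),f)[0]-np.array(o) for f,o,x in obs]),(np.array(q[:2])-[.508,.3475])*500]
    r=least_squares(res,[.508,.3475,.3,.1],loss='soft_l1'); q=r.x; print(q.round(4),'swivel deg',np.degrees(q[2]).round(1),'tilt',np.degrees(q[3]).round(1)); print(res(q).round(1))
    np.save('sign.npy',q)
E
python3 sign.py
```

```text
[0.5091 0.3517 0.3078 0.1077] swivel deg 17.6 tilt 6.2
[-0.1 -0.8 -0.9 -1.7  0.8  2.9  0.2  2.6 -6.   0.7  1.1  0.1  0.6 -1.2
 -1.  -0.4  0.5  2.1]
```

```bash
cat >> sign.py <<'E'
def tool(q,z):
    M=Rs(q[2],q[3]); return pt(q,0,0,z),Rot.from_matrix(np.c_[-M[:,1],-M[:,0],-M[:,2]])
E
python3 - <<'E'
from sign import *
q=np.load('sign.npy'); p,R=tool(q,.15)
p0,R0,s=cur(); print(p0)
rel=(R0.inv()*R).as_rotvec(); mid=R0*Rot.from_rotvec(rel/2); pm=np.array([.47,.34,.30])
a=plan(pm,mid); a=plan(p,R,a); a=plan(tool(q,.077)[0],R,a)
E
```

```text
[0.42874154 0.32953825 0.31482178]
shift [-41.3, 10.5, 14.8] rot [0.037, -0.051, -0.939] | rows 7.5
shift [-18.4, -12.9, 42.1] rot [0.037, -0.051, -0.939] | rows 7.5
shift [0.0, -0.0, 73.0] rot [0.0, 0.0, 0.0] | rows 1.8
```

Request:
{"method": "step_arm", "body": {"moves": [[[-5,1,2],[0.005,-0.006,-0.117],40],[[-10,3,4],[0.009,-0.013,-0.235],40],[[-15,4,6],[0.014,-0.019,-0.352],40],[[-21,5,8],[0.018,-0.026,-0.47],40],[[-26,7,10],[0.023,-0.032,-0.587],40],[[-31,8,12],[0.028,-0.038,-0.704],40],[[-36,9,14],[0.032,-0.045,-0.822],40],[[-41,10,15],[0.037,-0.051,-0.939],40]]}}

```text
clock: 46.77
tcp_pos: [0.4695, 0.34, 0.2994]
orientation: [0.024, -0.455, 0.89, -0.018]
wrist_force: [-0.2, -0.7, 0.7]
finger_gap: 0.04
grip_force: 0.0
```

Request:
{"method": "step_arm", "body": {"moves": [[[-2,-2,5],[0.005,-0.006,-0.117],40],[[-5,-3,10],[0.009,-0.013,-0.235],40],[[-7,-5,15],[0.014,-0.019,-0.352],40],[[-9,-6,20],[0.018,-0.026,-0.47],40],[[-12,-8,25],[0.023,-0.032,-0.587],40],[[-14,-10,30],[0.028,-0.038,-0.704],40],[[-16,-11,36],[0.032,-0.045,-0.822],40],[[-18,-13,42],[0.037,-0.051,-0.939],40]]}}

```text
clock: 47.43
tcp_pos: [0.493, 0.3465, 0.2587]
orientation: [-0.044, 0.808, -0.587, 0.031]
wrist_force: [0.2, -0.4, 1.0]
finger_gap: 0.0401
grip_force: 0.0
```

Request:
{"method": "step_arm", "body": {"moves": [[[0,0,0],[0,0,0],40],[[0,0,0],[0,0,0],40],[[0,0,0],[0,0,0],40],[[0,0,0],[0,0,0],40],[[0,0,0],[0,0,0],40]]}}

```text
clock: 47.85
tcp_pos: [0.4928, 0.3468, 0.2594]
orientation: [-0.044, 0.806, -0.589, 0.031]
wrist_force: [0.5, 0.0, -0.8]
finger_gap: 0.0396
grip_force: 0.0
```

Run:
```python
from sign import *
q=np.load('sign.npy'); t,R,s=cur(); print(t,s['joint_pos'].round(2),s['wrist_force'].round(1))
a=plan(*tool(q,.15)); plan(*tool(q,.077))
# where is the panel top edge in the wrist picture compared with prediction: bright-edge profile across panel
im,_=snap('wrist','w14'); print(proj([pt(q,0,0,.11),pt(q,0,-.065,.11),pt(q,0,.065,.11),pt(q,0,-.065,0)],'w14').round(0).tolist())
for y in(-.03,0.,.03):
    a=proj([pt(q,-.03,y,.11),pt(q,.03,y,.11)],'w14'); L=np.linspace(a[0],a[1],25)
    print(y,[int(im[int(v),int(u)].sum()//3) if 0<=v<384 and 0<=u<512 else -1 for u,v in L])
```

```text
[0.49283838 0.34679532 0.25938636] [ 0.49  0.27  0.05  1.24 -0.02 -1.39] [ 0.5  0.  -0.8]
shift [0.2, -0.8, 0.3] rot [-0.0, 0.001, 0.0] | rows 0.0
shift [0.3, -0.8, 73.3] rot [-0.0, 0.001, 0.0] | rows 1.8
[[249.0, 228.0], [249.0, 113.0], [248.0, 320.0], [248.0, 100.0]]
-0.03 [126, 122, 110, 50, 50, 50, 51, 49, 44, 26, 111, 157, 166, 166, 155, 47, 56, 123, 125, 119, 125, 124, 124, 122, 123]
0.0 [120, 121, 120, 122, 118, 120, 121, 120, 119, 118, 105, 105, 105, 106, 105, 119, 121, 121, 120, 124, 118, 123, 122, 121, 124]
0.03 [21, 14, 150, 184, 185, 186, 166, 79, 71, 70, 75, 106, 105, 108, 110, 188, 188, 184, 186, 183, 181, 188, 186, 54, 18]
```

The predicted panel edge matches the picture within about 1 mm. I go down and grip it.

Request:
{"method": "step_arm", "body": {"moves": [[[0,0,20],[0,0,0],40],[[0,-0.8,40],[0,0,0],40],[[0,-0.8,60],[0,0,0],40],[[0,-0.8,73],[0,0,0],40],[[0,-0.8,73],[0,0,0],40],[[0,-0.8,73],[0,0,0],40],[[0,-0.8,73],[0,0,0],40],[[0,-0.8,73],[0,0,0],40]]}}

```text
clock: 48.57
tcp_pos: [0.5016, 0.3498, 0.1879]
orientation: [-0.045, 0.806, -0.589, 0.032]
wrist_force: [-0.3, 0.2, -0.4]
finger_gap: 0.0401
grip_force: 0.0
```

Request:
{"method": "step_arm", "body": {"moves": [[[0,0,0],[0,0,0],25],[[0,0,0],[0,0,0],15],[[0,0,0],[0,0,0],5],[[0,0,0],[0,0,0],5],[[0,0,0],[0,0,0],5],[[0,0,0],[0,0,0],5],[[0,0,0],[0,0,0],5]], "grip_force": 40}}

```text
clock: 49.15
tcp_pos: [0.499, 0.3489, 0.1872]
orientation: [-0.043, 0.807, -0.589, 0.03]
wrist_force: [-5.8, -2.2, 7.3]
finger_gap: 0.0097
grip_force: 38.8
```

```bash
cat >> sign.py <<'E'
def meas():
    t,R,s=cur(); M=R.as_matrix(); px,py,pz=-M[:,1],-M[:,0],-M[:,2]
    return t,R,s,np.arctan2(-py[0],py[1]),np.arcsin(-(pz@np.array([-py[1]*-1,-py[0],0])))
E
python3 - <<'E'
from sign import *
t,R,s=cur(); M=R.as_matrix(); py,pz=-M[:,0],-M[:,2]
a=np.arctan2(-py[0],py[1]); tl=np.arctan2(-(pz[0]*np.cos(a)+pz[1]*np.sin(a)),pz[2])
print(t,s['wrist_force'].round(1),s['ft_torque'].round(2),s['finger_gap'],'swivel',np.degrees(a),'tilt',np.degrees(tl))
q=np.load('sign.npy'); h=t-.077*pz; print('hinge from tool',h,'expected',q[:2])
start=(t,R); n=5
for k in range(1,n+1):
    f=k/n; qq=[q[0],q[1],a+f*(S[2]-a),tl+f*(np.radians(30)-tl)]
    # rotate about expected hinge keeping radius
    plan(*tool(qq,.077),start)
E
```

```text
[0.49898139 0.34889255 0.18716305] [-5.8 -2.2  7.3] [-0.61  1.72  0.15] 0.009689962549341359 swivel 17.773761279645978 tilt 6.000886107698734
hinge from tool [0.50661914 0.35143687 0.11058504] expected [0.50909647 0.35173402]
shift [0.1, 4.1, 1.1] rot [0.084, 0.004, 0.019] | rows 0.7
shift [-0.4, 10.5, 1.9] rot [0.168, 0.008, 0.038] | rows 1.4
shift [-1.2, 16.7, 3.3] rot [0.251, 0.014, 0.056] | rows 2.1
shift [-2.1, 22.8, 5.1] rot [0.335, 0.022, 0.075] | rows 2.8
shift [-3.3, 28.8, 7.5] rot [0.419, 0.031, 0.092] | rows 3.4
```

Run:
```python
from sign import *
t,R,s=cur(); M=R.as_matrix(); py,pz=-M[:,0],-M[:,2]
a=np.arctan2(-py[0],py[1]); tl=np.arctan2(-(pz[0]*np.cos(a)+pz[1]*np.sin(a)),pz[2])
h=t-.077*pz; np.save('hinge.npy',h)
for k in range(1,7):
    f=k/6; R2=tool([0,0,a+f*(S[2]-a),tl+f*(np.radians(30)-tl)],0)[1]
    plan(h-.077*R2.as_matrix()[:,2],R2,(t,R))
```

```text
shift [-0.3, 5.4, 0.2] rot [0.07, 0.003, 0.016] | rows 0.6
shift [-0.7, 10.7, 0.8] rot [0.14, 0.007, 0.032] | rows 1.1
shift [-1.2, 16.0, 1.7] rot [0.209, 0.011, 0.047] | rows 1.7
shift [-1.9, 21.2, 3.0] rot [0.279, 0.017, 0.062] | rows 2.3
shift [-2.8, 26.2, 4.7] rot [0.349, 0.023, 0.078] | rows 2.9
shift [-3.8, 31.1, 6.7] rot [0.419, 0.031, 0.092] | rows 3.4
```

Request:
{"method": "step_arm", "body": {"moves": [[[-0.3,5.9,0.2],[0.07,0.003,0.016],5],[[-0.7,11.7,0.8],[0.14,0.007,0.032],5],[[-1.2,17.5,1.7],[0.209,0.011,0.047],5],[[-1.9,23.2,3.0],[0.279,0.017,0.062],5],[[-2.8,28.2,4.7],[0.349,0.023,0.078],5],[[-3.8,33.1,6.7],[0.419,0.031,0.092],5],[[-3.8,33.1,6.7],[0.419,0.031,0.092],5],[[-3.8,33.1,6.7],[0.419,0.031,0.092],5]]}}

```text
clock: 49.82
tcp_pos: [0.4666, 0.3426, 0.1765]
orientation: [-0.203, 0.752, -0.606, 0.163]
wrist_force: [-12.2, -4.5, 10.8]
finger_gap: 0.0095
grip_force: 42.3
```

Request:
{"method": "step_arm", "body": {"moves": [[[0,0,0],[0,0,0],5],[[0,0,0],[0,0,0],5],[[0,0,0],[0,0,0],5]]}}

```text
clock: 50.07
tcp_pos: [0.4671, 0.3428, 0.1767]
orientation: [-0.202, 0.752, -0.606, 0.163]
wrist_force: [-15.1, -6.4, 13.9]
finger_gap: 0.0095
grip_force: 43.0
```

```bash
cat > sm.py <<'E'
from sign import *
t,R,s=cur(); M=R.as_matrix(); py,pz=-M[:,0],-M[:,2]
a=np.arctan2(-py[0],py[1]); tl=np.arctan2(-(pz[0]*np.cos(a)+pz[1]*np.sin(a)),pz[2])
print(t.round(4),s['wrist_force'].round(1),s['ft_torque'].round(2),s['finger_gap'],'swivel',np.degrees(a).round(2),'target',np.degrees(S[2]).round(2),'tilt',np.degrees(tl).round(2))
h=np.load('hinge.npy'); d=t-h; print('dir tilt',np.degrees(np.arctan2(-(d[0]*np.cos(a)+d[1]*np.sin(a)),d[2])).round(2),'r',np.linalg.norm(d))
R2=tool([0,0,S[2],np.radians(30)],0)[1]; plan(h-.077*R2.as_matrix()[:,2],R2)
E
python3 sm.py
```

```text
[0.4671 0.3428 0.1767] [-15.1  -6.4  13.9] [-0.86  2.03 -0.18] 0.009537002816753157 swivel 12.29 target 12.23 tilt 30.04
dir tilt 31.45 r 0.07749969372441062
shift [-0.1, -2.0, 0.5] rot [-0.001, 0.0, 0.001] | rows 0.0
```

Request:
{"method": "step_arm", "body": {"moves": [[[0,-1,-2],[0,0,0],5],[[0,-1,-3],[0,0,0],5],[[0,-1,-3],[0,0,0],5],[[0,-1,-3],[0,0,0],5]]}}

```text
clock: 50.4
tcp_pos: [0.467, 0.3424, 0.177]
orientation: [-0.201, 0.752, -0.606, 0.162]
wrist_force: [-0.2, 1.2, -9.4]
finger_gap: 0.0096
grip_force: 40.2
```

```bash
python3 sm.py
```

```text
[0.467  0.3424 0.177 ] [-0.2  1.2 -9.4] [-0.05  1.62  0.17] 0.009555924599458388 swivel 12.24 target 12.23 tilt 29.9
dir tilt 31.47 r 0.07786469075003999
shift [-0.4, -2.0, 0.8] rot [0.002, -0.0, 0.0] | rows 0.1
```

Request:
{"method": "step_arm", "body": {"moves": [[[0,0,1],[0,0,0],5],[[0,0,1],[0,0,0],5],[[0,0,1],[0,0,0],15],[[0,0,1],[0,0,0],36],[[0,0,1],[0,0,0],40],[[0,0,1],[0,0,0],40],[[0,0,1],[0,0,0],40]]}}

```text
clock: 50.98
tcp_pos: [0.4699, 0.3435, 0.1796]
orientation: [-0.204, 0.751, -0.606, 0.164]
wrist_force: [-0.8, 0.1, 0.3]
finger_gap: 0.0403
grip_force: 0.0
```

Request:
{"method": "step_arm", "body": {"moves": [[[0,0,-20],[0,0,0],40],[[0,0,-50],[0,0,0],40],[[0,0,-80],[0,0,0],40],[[0,0,-80],[0,0,0],40],[[0,0,-80],[0,0,0],40],[[0,0,-80],[0,0,0],40]]}}

```text
clock: 51.48
tcp_pos: [0.4299, 0.3347, 0.2477]
orientation: [-0.203, 0.751, -0.606, 0.164]
wrist_force: [0.0, -0.2, -0.4]
finger_gap: 0.0396
grip_force: 0.0
```

```bash
cat > chk.py <<'E'
from sign import *
import sys
f=sys.argv[1]; im,_=snap('wrist',f); g=cv2.GaussianBlur(im,(3,3),0).astype(int).sum(2)//3
h=np.load('hinge.npy'); q=[h[0],h[1],S[2],np.radians(30)]
for z in(.11,):
  for y in(-.055,-.035,-.02,0.,.02,.035,.055):
    a=proj([pt(q,-.03,y,z),pt(q,.03,y,z)],f); L=np.linspace(a[0],a[1],31)
    print(y,a[0].round(0),[int(g[int(v),int(u)]) if 0<=v<384 and 0<=u<512 else -1 for u,v in L])
snap('scene','sc'+f); snap('top','tp'+f)
E
python3 chk.py w15; python3 sm.py
```

```text
-0.055 [306. 131.] [47, 46, 46, 46, 47, 47, 46, 47, 76, 78, 79, 78, 79, 134, 157, 159, 165, 159, 184, 184, 180, 183, 184, 179, 179, 181, 181, 183, 185, 181, 182]
-0.035 [304. 166.] [47, 47, 46, 47, 48, 63, 78, 80, 80, 36, 13, 14, 28, 128, 157, 158, 164, 160, 170, 185, 186, 185, 186, 183, 180, 182, 184, 185, 182, 179, 183]
-0.02 [303. 191.] [46, 46, 46, 46, 51, 67, 97, 158, 183, 185, 184, 180, 177, 138, 158, 159, 164, 162, 162, 180, 180, 178, 178, 182, 182, 184, 184, 182, 183, 183, 184]
0.0 [301. 223.] [130, 164, 178, 178, 178, 182, 182, 181, 181, 184, 181, 183, 178, 103, 103, 103, 105, 104, 136, 110, 85, 76, 77, 75, 76, 82, 97, 112, 119, 104, 84]
0.02 [299. 252.] [83, 43, 40, 167, 177, 180, 182, 183, 184, 179, 177, 177, 177, 109, 105, 105, 107, 106, 149, 180, 75, 70, 72, 71, 76, 86, 96, 73, 69, 69, 26]
0.035 [298. 273.] [18, 17, 42, 173, 185, 181, 179, 182, 180, 181, 180, 179, 181, 142, 162, 162, 167, 163, 183, 181, 183, 142, 74, 71, 71, 74, 80, 84, 76, 68, 26]
0.055 [297. 300.] [17, 28, 70, 70, 69, 73, 82, 147, 179, 180, 186, 187, 177, 141, 162, 163, 167, 161, 184, 183, 183, 185, 183, 114, 70, 71, 71, 76, 81, 96, 77]
[0.4294 0.3342 0.246 ] [0.4 0.6 0.4] [-0.08  0.39 -0.02] 0.0399628853545535 swivel 12.19 target 12.23 tilt 30.06
dir tilt 30.3 r 0.1568141294402874
shift [-0.6, -0.8, 79.8] rot [-0.001, -0.001, -0.0] | rows 1.9
```

Request:
{"method": "step_arm", "body": {"moves": [[[0,10,-30],[0,0,0],40],[[0,20,-60],[-0.1,0,0],40],[[0,30,-80],[-0.2,0,0],40],[[0,30,-80],[-0.3,0,0],40],[[0,30,-80],[-0.4,0,0],40],[[0,30,-80],[-0.4,0,0],40],[[0,30,-80],[-0.4,0,0],40]]}}

```text
clock: 52.22
tcp_pos: [0.3664, 0.3206, 0.2996]
orientation: [-0.048, 0.776, -0.627, 0.04]
wrist_force: [-0.4, -0.4, 1.2]
finger_gap: 0.04
grip_force: 0.0
```

Run:
```python
from place import *
print(cur()[0],cur()[2]['wrist_force'].round(1))
snap('top','te'); snap('scene','se')
for f in('te','se'):
    for a,c,col,b in boards(f):
        if a>150: print(f,a,c.round(0),fitrect(ray(b,f,.06)))
print('expected seat',sp(-.035,.06))
# overlay check of knob yaw in w12 (before leaving): dark bar principal axis on plane z=.2
d=cv2.GaussianBlur(np.load('pics/w12.npz')['im'].max(2),(3,3),0)
c=proj([sp(.033,.198)],'w12')[0]; print(c)
m=np.zeros(d.shape,np.uint8); r0,r1,c0,c1=int(c[1])-55,int(c[1])+45,int(c[0])-45,int(c[0])+45
m[max(r0,0):r1,c0:c1]=d[max(r0,0):r1,c0:c1]<34
n,l,s,ce=cv2.connectedComponentsWithStats(m); k=1+np.argmax(s[1:,4]); print(s[k]); cn=cv2.findContours((l==k).astype(np.uint8),0,1)[0][0]
P=ray(cv2.boxPoints(cv2.minAreaRect(cn)),'w12',.2); r=fitrect(P); print(r,'rel stand',r[1]-np.degrees(S[2]))
```

```text
[0.3664246  0.32061542 0.29958683] [-0.4 -0.4  1.2]
te 304 [234. 196.] (array([0.5   , 0.0785]), 9.6, array([0.049, 0.163]))
te 209 [153. 256.] (array([0.2723, 0.3705]), -37.9, array([0.058, 0.098]))
se 502 [371. 134.] (array([0.1752, 0.4597]), 78.5, array([0.132, 0.169]))
se 192 [357. 163.] (array([0.3069, 0.3751]), -75.2, array([0.073, 0.102]))
se 165 [371. 179.] (array([0.3888, 0.4004]), -77.4, array([0.034, 0.102]))
se 509 [281. 211.] (array([0.5096, 0.0755]), 10.4, array([0.061, 0.187]))
expected seat [np.float64(0.500706213050847), np.float64(0.07798348855363066), 0.06]
[245.53555898 178.91361246]
[239 143  16  64 913]
(array([0.564 , 0.0942]), -17.4, array([0.012, 0.054])) rel stand -29.632362813264624
```

```bash
python3 -c "
from workcell import env
print(env.hand_in())"
```

```text
the job is handed in; nothing more can be done
None
```

The job is handed in at about 52 s on the robot's clock. All four boards are stacked on the seat, within about 1 mm by the last top view. The knob is turned to 390°, meant as a quarter turn past touch; I inferred both its starting angle and the touch point from geometry and did not see the pad touch. The sign stands square to the stand and leans back 30°.

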